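# Load a relay carrier and log the labels with a hand-held reader

### The arm

A 6-joint arm with a two-finger parallel gripper is mounted at the origin on a cart in front of the work surface, level with it; the furniture and walls round the work are solid. World frame = base frame: x ahead of the robot, y to its left, z up, the work surface at z = 0. Lengths are in m, angles in rad, forces in N, time in s.
With the tool pointing down it reaches from about 0.35 to 0.775 m from the base axis. Payload 5.5 kg.
Tool frame: the origin (TCP) lies at the very end of the fingers, on their centre line; the grasp point (between the pads) lies 19 mm behind it; z points along the fingers, y is the line along which they close (so a half turn about z gives the same grasp; the last joint's range is limited). The gripper opens to 85 mm and grips with 20 to 120 N. Pads are 22 mm wide; open, the fingers measure 114 mm over their backs; the gripper's body (76 mm by 85 mm) begins 54 mm behind the grasp point. The pads swing forward as they close: fully open they stand 13 mm farther back than shut.
Start: joints at [1.017, 0.313, 0.046, 1.304, 0, 1.431], TCP at [0.231, 0.527, 0.231] pointing down, gripper open.
Joint ranges: [-2.76, 2.76], [-0.86, 1.69], [-1.03, 1.26], [-2.2, 2.34], [-1.47, 1.5], [-3.14, 3.14]. Speed limits (rad/s): [2.57, 2.57, 3.14, 3.14, 3.14, 3.14].

### API

Orientations are given as a unit quaternion [w, x, y, z].
In Python, from workcell import env, cams, ticket, spotter gives the robot as it stands.
- The arm moves only by the tool jog_arm, never from a script. Its argument "increments" is a list that holds one entry, the list of rows, each a list of 7 numbers: the shift along the tool's x, y, z in units of 0.25 m (1.0 is 0.25 m), then the turn, a rotation vector about the tool's x, y, z in units of 180 degrees (1.0 is 180 degrees), then the closure in counts, from 0 (fully open) to 255 (shut). A call has 1 to 20 rows; each row shifts and turns the commanded pose from where the row before left it, along the tool's axes as they then stand; what a row does not reach is not made up. A row lasts 1/10 s, in which the tool goes at most 50 mm and 8.59 degrees, less where a joint would pass 70% of its speed; a pose out of reach is approached as far as the arm can. A call with a number of a shift or a turn outside -1 to 1 is refused whole. A call with a gripper value outside its range is refused whole. The fingers move at their own pace and stop on an object; "force" is the grip in N (left out, the last holds). Time passes only in rows, so rows that do not move let the fingers close. It gives the time, the measured TCP pose, the force, the opening and the grip force at its end, in the units of the state.
- env.get_state(): the state, without advancing time (a new reading comes with each control period).
- cams.read_camera(name): name is "scene" or "top" or "wrist"; returns a dict with "pixels" (480x640x3 uint8, red, green, blue), "fx", "fy", "cx", "cy" (pixels), "xyz" and "attitude" of the camera in the world; the wrist camera has in their place "mount" (4x4, takes a point from camera to tool coordinates, whose origin is the TCP and whose axes are the flange's). Camera axes: x right, y down, z forward; pixel columns grow to the right and rows downward; lengths in m; the calibration is good to about 2 mm. A picture is of the moment at which its call begins: read the wrist's pose just before it. There is no depth.
- ticket.hand_in(): hands the job in; it is judged then, once.
Trained networks look in the newest picture that a camera, given by its name, has taken for a name from the list of things; names that differ only in an ending like _2 or _b are one class to them, and where a whole thing is asked for, a point or a joint stands for the part that bears it (a point fixed in the world has none). Each returns a list of dicts, best first, with "conf" (0 to 1); they miss things now and then, are a little off and sometimes report something else, mostly with a low value. They report only what shows in the picture. A call takes as long as a camera call. They do not tell look-alikes from the thing itself.
- spotter.find_in(target, camera): "uv" ([column, row] in pixels, amid what is visible of it).
- spotter.cut_out(target, camera): "region" (480x640 bool, what is visible of it) and "uv" ([column, row] in pixels, amid what is visible of it).
- spotter.landmark_of(target, camera): "uv" ([column, row] in pixels: a listed point, or the origin of a listed thing).
The state is a dict: "clock": time; "joint_pos": joint angles; "qvel": joint speeds; "tau": joint torques, N m; "tcp_pos": TCP position; "orientation": TCP orientation; "wrist_force": force on the tool from outside, world axes, zero at the start; "ft_torque": the same for the moment, N m; "finger_gap": finger opening in m; "grip_force": force on a finger pad.
Only numpy, scipy, OpenCV 4.12 (cv2) and the standard library are available. Lean on these libraries where they do the work, as an engineer would, in place of code of your own. Each camera call takes 0.05 s, during which the arm holds its last target. There are 200 camera calls.

### The job

Set every relay on the bench upright into the carrier, each in the lane of its sticker's colour, label to the front (the side with the colour tabs), half-way along the lane's ribs so that the fronts make one straight row. Then take the label reader from its cradle and read the labels from left to right, first the carrier's own on its identity plate, then each relay's, holding the reader still on each for a good second, and lay it back in its cradle, nose the same way. Leave the solder reel and the circuit board alone.

Things in the scene. Friction and masses are not known exactly. Their poses are not given: they have to be found in the camera images.
- carrier: Fixed grey deck 105x226x3 mm with five black ribs making four lanes in a row. Origin: on the table, under the row's centre; x points away from the front, y left along the row, z up. Lane floor z 3 mm; lane centres y +63 (red), +21 (yellow), -21 (green), -63 mm (blue); ribs 4 mm thick, 48 mm long (x -24..+24), tops at z 21.5 mm; lanes 38 mm wide. Colour tabs on the front apron. Identity plate at the left end.
- red_mid (a point): Centre of the red relay: dark box 28x28 mm, 34 mm high, 35 g, white label on its front (-x) face, red sticker on the front half of its top; z up. May be absent.
- red_label (a point): Centre of the red relay's label, 14 mm to -x of its centre; axes as the relay's, so the label looks along -x.
- yellow_mid (a point): Centre of the yellow relay: dark box 28x28 mm, 34 mm high, 35 g, white label on its front (-x) face, yellow sticker on the front half of its top; z up. May be absent.
- yellow_label (a point): Centre of the yellow relay's label, 14 mm to -x of its centre; axes as the relay's, so the label looks along -x.
- green_mid (a point): Centre of the green relay: dark box 28x28 mm, 34 mm high, 35 g, white label on its front (-x) face, green sticker on the front half of its top; z up. May be absent.
- green_label (a point): Centre of the green relay's label, 14 mm to -x of its centre; axes as the relay's, so the label looks along -x.
- blue_mid (a point): Centre of the blue relay: dark box 28x28 mm, 34 mm high, 35 g, white label on its front (-x) face, blue sticker on the front half of its top; z up. May be absent.
- blue_label (a point): Centre of the blue relay's label, 14 mm to -x of its centre; axes as the relay's, so the label looks along -x.
- carrier_label (a point): Centre of the carrier's own bar-code label, 28x21 mm, on the upright identity plate (32 mm wide, top at z 34 mm) at the left end of the deck: x -14, y +110, z +20.5 mm in the carrier; axes as the carrier's, so it looks along -x.
- reader_grip (a point): Hand-held label reader, centre of its handle. Grey handle 98 mm long (x -52..+46), 30 mm wide (y), 26 mm high; origin half-way up, middle of the rubber grips. x points to the nose (black 42 mm wide head, reaching x 77 mm, z -9..+31 mm), z up. 150 g. Reads by itself, without a trigger, when held still with a label in its beam.
- reader_window (a point): Middle of the reader's dark red window, 71 mm ahead (x) of the handle's centre and 2 mm below it. z is the beam, leaving 40 degrees below the handle's line; y is the handle's y. Reads a label 3 to 13 cm away (about 6 is best), within 11 mm of the beam's axis, the beam at most 55 degrees off square to the label, kept there for a second (0.9 s needed).
- cradle: Fixed black charging cradle 112x62 mm. Origin on the table under its centre, z up, x the way the nose points. Two saddles at x -36 and +36 mm (each 12 mm long, seat at z 24 mm, cheeks to z 41 mm, 38 mm between the cheeks), open for fingers between them. Reader at home: handle centre above the origin, 37 mm up, handle along x, nose to +x.
- relay_red: The red relay as a whole, origin under its centre.
- relay_yellow: The yellow relay as a whole, origin under its centre.
- relay_green: The green relay as a whole, origin under its centre.
- relay_blue: The blue relay as a whole, origin under its centre.
- reader: The reader as a whole, origin under the handle's centre; axes as reader_grip.
- solder_reel: Bystander: part-used solder reel, 54 mm across, 26 mm high; leave it alone.
- small_board: Bystander: small green circuit board, 36x50 mm, 8 mm high; leave it alone.
There are look-alikes about, which are no part of the job. What is shaped like the relay_green but turquoise is not meant.

How it is judged:
On the way, in this order (a step that is already met when the one before it is completed fails the run):
1. every relay present stands released in the lane of its colour, upright, label to the front, in line (x of red_label in the frame of carrier between -0.023 and -0.005 m and y of red_label in the frame of carrier between 0.054 and 0.072 m and x of red_mid in the frame of carrier between -0.009 and 0.009 m and z of red_mid in the frame of carrier between 0.016 and 0.024 m and angle between each of red_mid, yellow_mid, green_mid, blue_mid's own z axis and vertical below 0.12 rad and angle between the x axis of each of red_mid, yellow_mid, green_mid, blue_mid and the x axis of carrier, either way round below 0.25 rad and linear speed of each of relay_red, relay_yellow, relay_green, relay_blue below 0.02 m/s and contact force between the fingers and relay_red below 0.2 N and x of yellow_label in the frame of carrier between -0.023 and -0.005 m and y of yellow_label in the frame of carrier between 0.012 and 0.03 m and x of yellow_mid in the frame of carrier between -0.009 and 0.009 m and z of yellow_mid in the frame of carrier between 0.016 and 0.024 m and contact force between the fingers and relay_yellow below 0.2 N and x of green_label in the frame of carrier between -0.023 and -0.005 m and y of green_label in the frame of carrier between -0.03 and -0.012 m and x of green_mid in the frame of carrier between -0.009 and 0.009 m and z of green_mid in the frame of carrier between 0.016 and 0.024 m and contact force between the fingers and relay_green below 0.2 N and x of blue_label in the frame of carrier between -0.023 and -0.005 m and y of blue_label in the frame of carrier between -0.072 and -0.054 m and x of blue_mid in the frame of carrier between -0.009 and 0.009 m and z of blue_mid in the frame of carrier between 0.016 and 0.024 m and contact force between the fingers and relay_blue below 0.2 N), for 0.3 s.
2. the carrier's own label is in the reader's beam for 0.9 s on end (z of carrier_label in the frame of reader_window between 0.03 and 0.13 m and x of carrier_label in the frame of reader_window between -0.011 and 0.011 m and y of carrier_label in the frame of reader_window between -0.011 and 0.011 m and angle between the z axis of reader_window and the x axis of carrier_label, either way round below 0.96 rad and x of reader_window in the frame of carrier_label below -0.015 m), for 0.9 s.
3. the red relay's label is in the reader's beam for 0.9 s on end (z of red_label in the frame of reader_window between 0.03 and 0.13 m and x of red_label in the frame of reader_window between -0.011 and 0.011 m and y of red_label in the frame of reader_window between -0.011 and 0.011 m and angle between the z axis of reader_window and the x axis of red_label, either way round below 0.96 rad and x of reader_window in the frame of red_label below -0.015 m and x of red_label in the frame of carrier between -0.023 and -0.005 m and y of red_label in the frame of carrier between 0.054 and 0.072 m and x of red_mid in the frame of carrier between -0.009 and 0.009 m and z of red_mid in the frame of carrier between 0.016 and 0.024 m and angle between red_mid's own z axis and vertical below 0.12 rad and angle between the x axis of red_mid and the x axis of carrier, either way round below 0.25 rad), for 0.9 s.
4. the yellow relay's label is in the reader's beam for 0.9 s on end (z of yellow_label in the frame of reader_window between 0.03 and 0.13 m and x of yellow_label in the frame of reader_window between -0.011 and 0.011 m and y of yellow_label in the frame of reader_window between -0.011 and 0.011 m and angle between the z axis of reader_window and the x axis of yellow_label, either way round below 0.96 rad and x of reader_window in the frame of yellow_label below -0.015 m and x of yellow_label in the frame of carrier between -0.023 and -0.005 m and y of yellow_label in the frame of carrier between 0.012 and 0.03 m and x of yellow_mid in the frame of carrier between -0.009 and 0.009 m and z of yellow_mid in the frame of carrier between 0.016 and 0.024 m and angle between yellow_mid's own z axis and vertical below 0.12 rad and angle between the x axis of yellow_mid and the x axis of carrier, either way round below 0.25 rad), for 0.9 s.
5. the green relay's label is in the reader's beam for 0.9 s on end (z of green_label in the frame of reader_window between 0.03 and 0.13 m and x of green_label in the frame of reader_window between -0.011 and 0.011 m and y of green_label in the frame of reader_window between -0.011 and 0.011 m and angle between the z axis of reader_window and the x axis of green_label, either way round below 0.96 rad and x of reader_window in the frame of green_label below -0.015 m and x of green_label in the frame of carrier between -0.023 and -0.005 m and y of green_label in the frame of carrier between -0.03 and -0.012 m and x of green_mid in the frame of carrier between -0.009 and 0.009 m and z of green_mid in the frame of carrier between 0.016 and 0.024 m and angle between green_mid's own z axis and vertical below 0.12 rad and angle between the x axis of green_mid and the x axis of carrier, either way round below 0.25 rad), for 0.9 s.
6. the blue relay's label is in the reader's beam for 0.9 s on end (z of blue_label in the frame of reader_window between 0.03 and 0.13 m and x of blue_label in the frame of reader_window between -0.011 and 0.011 m and y of blue_label in the frame of reader_window between -0.011 and 0.011 m and angle between the z axis of reader_window and the x axis of blue_label, either way round below 0.96 rad and x of reader_window in the frame of blue_label below -0.015 m and x of blue_label in the frame of carrier between -0.023 and -0.005 m and y of blue_label in the frame of carrier between -0.072 and -0.054 m and x of blue_mid in the frame of carrier between -0.009 and 0.009 m and z of blue_mid in the frame of carrier between 0.016 and 0.024 m and angle between blue_mid's own z axis and vertical below 0.12 rad and angle between the x axis of blue_mid and the x axis of carrier, either way round below 0.25 rad), for 0.9 s.
At the end, for the whole second after the job is handed in: Each relay in its colour's lane, label to the front, upright (0.12 rad), centred along the ribs within 9 mm, square within 0.25 rad, let go; the reader at rest in its cradle, nose as before, handle's centre within 18 mm along, 10 mm across and 5 mm in height of its place (all of step 1 and x of reader_grip in the frame of cradle between -0.018 and 0.018 m and y of reader_grip in the frame of cradle between -0.01 and 0.01 m and z of reader_grip in the frame of cradle between 0.032 and 0.042 m and x of reader_window in the frame of cradle above 0.03 m and angle between reader_grip's own z axis and vertical below 0.12 rad and angle between the x axis of reader_grip and the x axis of cradle, either way round below 0.25 rad and linear speed of reader below 0.02 m/s); the robot touches nothing.
It fails at once if the solder reel is pushed more than 3 cm (distance of solder_reel from where it was at the start of the episode above 0.03 m).
It fails at once if the circuit board is pushed more than 3 cm (distance of small_board from where it was at the start of the episode above 0.03 m).
Of relay_red, relay_yellow, relay_green, relay_blue only 3 to 4 are there at a start; the rules pass over those that are not, and their reading is None.
At some moment in a run one of relay_red, relay_yellow, relay_green, relay_blue may be knocked a few centimetres aside while the robot is not near it.
Once in a run the grip may slacken for a moment while it holds something.
It also fails if it takes over 210 s, if anything falls off the work surface, if the arm or the gripper's body presses on something with over 40 N, if the wrist force passes 120 N, or if a joint passes its speed limit or range.

## Working session

There is one attempt and no reset: what is moved stays moved. The work goes in short steps, Python scripts to look and compute and a tool call to move; the robot and the scene stay as the last step left them, time stands still between calls to the robot, and variables do not carry over. Pictures are saved under pics/ and viewed, at most 14 in all, crops included, and the job is handed in when it is done.

Besides the shell and the picture viewer there is one more tool, called as a command line: name --argument value ..., lists and objects as JSON in quotes. jog_arm: Moves the arm, as the interface text tells. Shifts and turns lie within -1 to 1; 1 stands for 0.25 m of shift or 180 degrees of turn. Its arguments: {"type":"object","properties":{"increments":{"type":"array"},"force":{"type":"number"}},"required":["increments"]}

```bash
mkdir -p pics; ls; cat > h.py <<'E'
import numpy as np, cv2
from scipy.spatial.transform import Rotation as R
from workcell import env, cams, ticket, spotter
def q2R(q): return R.from_quat([q[1],q[2],q[3],q[0]])
def cam(name):
    s=env.get_state(); c=cams.read_camera(name)
    if 'mount' in c:
        T=np.eye(4);T[:3,:3]=q2R(s['orientation']).as_matrix();T[:3,3]=s['tcp_pos'];M=T@np.array(c['mount'])
        c['Rm'],c['t']=M[:3,:3],M[:3,3]
    else:
        a=np.array(c['attitude']); c['Rm']=q2R(a).as_matrix() if a.size==4 else a.reshape(3,3); c['t']=np.array(c['xyz'])
    return c
def px2w(c,uv,z):
    d=c['Rm']@np.array([(uv[0]-c['cx'])/c['fx'],(uv[1]-c['cy'])/c['fy'],1]); return c['t']+d*(z-c['t'][2])/d[2]
def w2px(c,p):
    q=c['Rm'].T@(np.array(p)-c['t']); return np.array([c['fx']*q[0]/q[2]+c['cx'],c['fy']*q[1]/q[2]+c['cy']])
def save(c,n,crop=None,k=1):
    im=c['pixels'][:,:,::-1]
    if crop: im=im[crop[1]:crop[3],crop[0]:crop[2]]
    cv2.imwrite('pics/'+n,cv2.resize(im,None,fx=k,fy=k,interpolation=cv2.INTER_CUBIC))
E
python3 - <<'E'
from h import *
s=env.get_state(); print(s['clock'],s['tcp_pos'],s['orientation'],s['finger_gap'])
Z=dict(carrier=0,red_mid=.017,yellow_mid=.017,green_mid=.017,blue_mid=.017,red_label=.017,yellow_label=.017,green_label=.017,blue_label=.017,carrier_label=.0205,reader_grip=.037,reader_window=.035,cradle=0,solder_reel=0,small_board=0)
for n in ('top','scene'):
    c=cam(n); save(c,n+'0.png'); print(n,c['t'].round(3),c['attitude'],c['fx'])
    for k,z in Z.items():
        for d in spotter.landmark_of(k,n)[:3]: print(k,round(d['conf'],2),np.round(d['uv']),px2w(c,d['uv'],z)[:2].round(3))
E
```

```text
pics
0.0 [0.23094828 0.52601521 0.23038328] [-3.24029644e-04  2.05463894e-01  9.78664247e-01 -8.80068484e-04] 0.08537614215293053
top [0.462 0.142 1.145] [ 0.03001479 -0.70451462  0.70830288 -0.03263885] 468.83935951386854
carrier 0.84 [357. 232.] [0.571 0.042]
carrier 0.71 [382. 293.] [ 0.422 -0.017]
red_mid 0.59 [414. 281.] [ 0.451 -0.092]
yellow_mid 0.59 [380. 289.] [ 0.431 -0.01 ]
yellow_mid 0.54 [384. 287.] [ 0.437 -0.018]
yellow_mid 0.43 [316. 243.] [0.542 0.143]
green_mid 0.66 [445. 235.] [ 0.561 -0.169]
green_mid 0.51 [345. 289.] [0.434 0.075]
blue_mid 0.76 [453. 284.] [ 0.443 -0.184]
blue_mid 0.31 [343. 289.] [0.433 0.08 ]
blue_mid 0.16 [207. 246.] [0.536 0.406]
red_label 0.46 [413. 282.] [ 0.448 -0.09 ]
yellow_label 0.63 [346. 286.] [0.441 0.072]
yellow_label 0.49 [380. 296.] [ 0.416 -0.01 ]
green_label 0.73 [339. 292.] [0.426 0.087]
green_label 0.68 [450. 233.] [ 0.565 -0.182]
green_label 0.38 [413. 279.] [ 0.456 -0.089]
blue_label 0.66 [449. 288.] [ 0.434 -0.175]
blue_label 0.37 [203. 246.] [0.539 0.415]
blue_label 0.31 [413. 278.] [ 0.458 -0.089]
reader_grip 0.65 [203. 2
[... 695 characters left out ...]
 0.072]
red_label 0.74 [325. 366.] [ 0.438 -0.086]
yellow_label 0.64 [296. 343.] [ 0.416 -0.021]
green_label 0.85 [272. 300.] [0.421 0.083]
green_label 0.6 [420. 370.] [ 0.574 -0.176]
blue_label 0.86 [346. 410.] [ 0.426 -0.169]
carrier_label 0.71 [314. 252.] [0.55  0.142]
reader_grip 0.58 [278. 304.] [0.421 0.057]
reader_grip 0.55 [252. 180.] [0.531 0.397]
reader_window 0.57 [279. 171.] [0.602 0.398]
reader_window 0.19 [337. 371.] [ 0.444 -0.111]
cradle 0.72 [257. 190.] [0.54 0.4 ]
cradle 0.58 [282. 170.] [0.627 0.434]
solder_reel 0.66 [437. 316.] [ 0.682 -0.103]
solder_reel 0.47 [253. 182.] [0.546 0.432]
solder_reel 0.35 [306. 340.] [ 0.438 -0.017]
small_board 0.66 [388. 263.] [0.68  0.052]
```

```bash
python3 - <<'E'
import cv2
im=cv2.imread('pics/scene0.png'); cv2.imwrite('pics/s1.png',cv2.resize(im[140:440,220:480],None,fx=2,fy=2,interpolation=cv2.INTER_CUBIC))
im=cv2.imread('pics/top0.png'); cv2.imwrite('pics/t1.png',cv2.resize(im[160:320,180:480],None,fx=2.6,fy=2.6,interpolation=cv2.INTER_CUBIC))
E
```

```text
(no output)
```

View pics/s1.png

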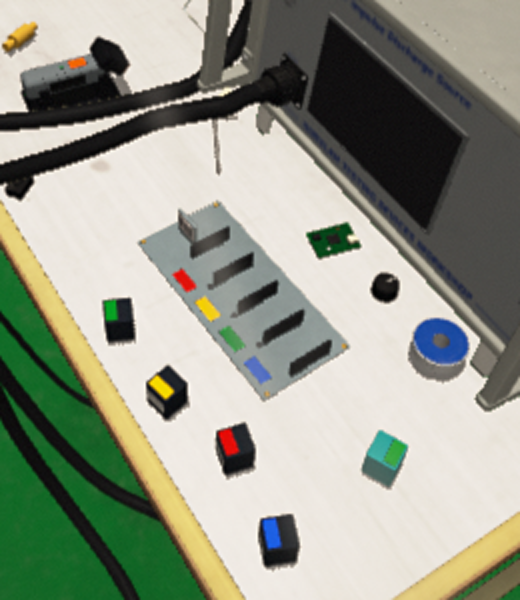

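View pics/t1.png

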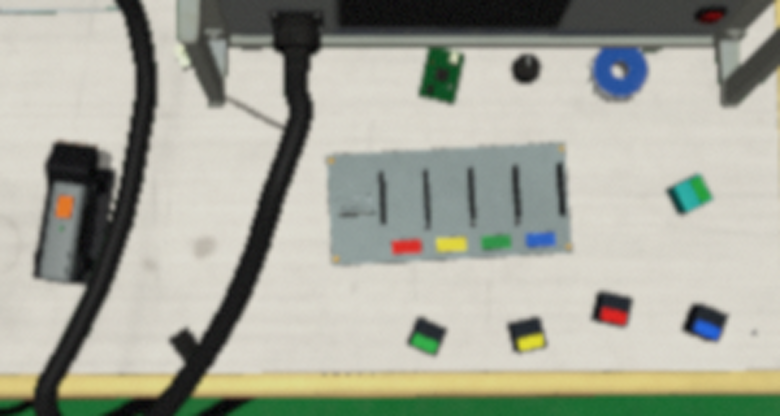

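Four relays upright: scene px green (278,300), yellow (302,335), red (337,363), blue (360,410). The turquoise box at (412,371) is the look-alike because its body isn't dark. Cables run near the reader, so I'll check their heights and get the wrist view.

```bash
cat >> h.py <<'E'
def plan(P,Rt,n=None,close=None,start=None,rd=3):
    """rows from (measured or given) pose to P,Rt in straight line, tool axes; Rt: Rotation"""
    if start is None:
        s=env.get_state(); p0=np.array(s['tcp_pos']);R0=q2R(s['orientation'])
    else: p0,R0=start
    P=np.array(P,float); rv=(R0.inv()*Rt).as_rotvec()
    m=max(int(np.ceil(np.linalg.norm(P-p0)/.045)),int(np.ceil(np.degrees(np.linalg.norm(rv))/8)),1); m=n or m
    step=R.from_rotvec(rv/m); out=[];p=p0;Rc=R0
    for i in range(m):
        pn=p0+(P-p0)*(i+1)/m
        sh=np.round(Rc.inv().apply(pn-p)/.25,rd); tn=np.round(rv/m/np.pi,4)
        out.append(list(map(float,sh))+list(map(float,tn))+[close or 0])
        p=p+Rc.apply(sh*.25); Rc=Rc*R.from_rotvec(tn*np.pi)
    return out,(p,Rc)
def down(yaw):
    """tool down, with closing axis y at angle yaw in world xy"""
    c,s=np.cos(yaw),np.sin(yaw); y=np.array([c,s,0]);z=np.array([0,0,-1.]);x=np.cross(y,z)
    return R.from_matrix(np.c_[x,y,z])
def show(rows):
    import json; print(len(rows)); print(json.dumps(rows).replace(' ',''))
E
python3 - <<'E'
from h import *
a=cam('top');b=cam('scene')
g=b['pixels'].astype(int).sum(2)/3
for crop in [(297,35),(302,100),(262,210),(235,270),(190,380),(145,100),(125,190),(100,260),(70,340),(130,20)]:
    uv=(180+crop[0]/2.6,160+crop[1]/2.6); l=[]
    for z in np.arange(0,.42,.02):
        p=px2w(a,uv,z); q=w2px(b,p).round().astype(int)
        l.append(int(g[q[1],q[0]]) if 0<=q[0]<640 and 0<=q[1]<480 else -1)
    print(crop,px2w(a,uv,0)[:2].round(2),l)
c=cam('wrist'); print(c['fx'],np.round(c['mount'],3).tolist())
s=env.get_state(); y=q2R(s['orientation']).as_matrix(); print(y.round(3))
rows,_=plan([.42,.0,.40],down(np.pi/2)); show(rows)
E
```

```text
(297, 35) [0.72 0.2 ] [222, 223, 84, 170, 68, 9, 21, 27, 74, 74, 73, 73, 83, 83, 82, 95, 162, 174, 220, 220, 52]
(302, 100) [0.65 0.19] [228, 228, 229, 228, 229, 226, 21, 56, 152, 85, 26, 216, 80, 83, 85, 90, 80, 13, 215, 218, 213]
(262, 210) [0.55 0.23] [232, 230, 231, 229, 227, 27, 27, 34, 230, 227, 227, 223, 224, 226, 224, 220, 218, 135, 115, 21, 114]
(235, 270) [0.49 0.25] [231, 231, 224, 116, 23, 230, 111, 29, 9, 8, 120, 227, 225, 226, 224, 109, 41, 3, 10, 204, 217]
(190, 380) [0.39 0.3 ] [189, 188, 16, 58, 229, 229, 113, 20, 224, 219, 220, 223, 226, 224, 223, 221, 220, 224, 221, 88, 23]
(145, 100) [0.66 0.34] [30, 34, 229, 226, 228, 226, 226, 218, 223, 221, 225, 224, 223, 217, 114, 100, 218, 100, 217, 212, 197]
(125, 190) [0.57 0.36] [8, 32, 14, 9, 15, 18, 21, 229, 227, 228, 225, 153, 193, 109, 197, 117, 211, 215, 215, 110, 211]
(100, 260) [0.5  0.38] [19, 27, 12, 16, 118, 129, 213, 223, 219, 222, 224, 107, 104, 90, 2, 0, 121, 214, 214, 216, 210]
(70, 340) [0.43 0.41] [21, 31, 228, 222, 219, 219, 225, 226, 226, 224, 223, 223, 222, 221, 225, 221, 210, 138, 21, 217, 99]
(130, 20) [0.73 0.36] [122, 35, 79, 80, 79, 82, 84, 91, 87, 83, 192, 102, 96, 154, 216, 218, 215, 211, 5, 202, 89]
385.8014168566751 [[-0.001, -0.957, -0.29, 0.073], [1.0, -0.0, -0.001, 0.001], [0.001, -0.29, 0.957, -0.142], [0.0, 0.0, 0.0, 1.0]]
[[-0.916  0.402  0.   ]
 [ 0.402  0.916  0.   ]
 [-0.     0.    -1.   ]]
13
[[-0.118,-0.125,-0.052,0.0,0.0,-0.0101,0],[-0.115,-0.129,-0.052,0.0,0.0,-0.0101,0],[-0.11,-0.132,-0.052,0.0,0.0,-0.0101,0],[-0.106,-0.135,-0.052,0.0,0.0,-0.0101,0],[-0.101,-0.139,-0.052,0.0,0.0,-0.0101,0],[-0.097,-0.143,-0.051,0.0,0.0,-0.0101,0],[-0.093,-0.145,-0.052,0.0,0.0,-0.0101,0],[-0.088,-0.148,-0.052,0.0,0.0,-0.0101,0],[-0.083,-0.15,-0.052,0.0,0.0,-0.0101,0],[-0.078,-0.153,-0.052,0.0,0.0,-0.0101,0],[-0.074,-0.156,-0.052,0.0,0.0,-0.0101,0],[-0.068,-0.158,-0.052,0.0,0.0,-0.0101,0],[-0.064,-0.16,-0.052,0.0,0.0,-0.0101,0]]
```

jog_arm --increments '[[[-0.118,-0.125,-0.052,0,0,-0.0101,0],[-0.115,-0.129,-0.052,0,0,-0.0101,0],[-0.11,-0.132,-0.052,0,0,-0.0101,0],[-0.106,-0.135,-0.052,0,0,-0.0101,0],[-0.101,-0.139,-0.052,0,0,-0.0101,0],[-0.097,-0.143,-0.051,0,0,-0.0101,0],[-0.093,-0.145,-0.052,0,0,-0.0101,0],[-0.088,-0.148,-0.052,0,0,-0.0101,0],[-0.083,-0.15,-0.052,0,0,-0.0101,0],[-0.078,-0.153,-0.052,0,0,-0.0101,0],[-0.074,-0.156,-0.052,0,0,-0.0101,0],[-0.068,-0.158,-0.052,0,0,-0.0101,0],[-0.064,-0.16,-0.052,0,0,-0.0101,0],[0,0,0,0,0,0,0],[0,0,0,0,0,0,0]]]'

```text
clock: 3.25
tcp_pos: [0.4204, -0.0009, 0.4]
orientation: [-0.0, 0.002, 1.0, 0.0]
wrist_force: [-0.4, 0.6, 0.5]
finger_gap: 0.0853
grip_force: 0.0
```

```bash
python3 - <<'E'
from h import *
s=env.get_state(); print(s['clock'],np.round(s['tcp_pos'],3))
c=cam('wrist'); save(c,'w1.png')
import pickle; pickle.dump(c,open('w1.pkl','wb'))
for k in ['red','yellow','green','blue']:
    for d in spotter.landmark_of(k+'_mid','wrist')[:3]: print(k,'mid',round(d['conf'],2),np.round(d['uv']),px2w(c,d['uv'],.017)[:2].round(3))
    for d in spotter.landmark_of(k+'_label','wrist')[:3]: print(k,'lab',round(d['conf'],2),np.round(d['uv']),px2w(c,d['uv'],.017)[:2].round(3))
# sticker blobs
hsv=cv2.cvtColor(c['pixels'],cv2.COLOR_RGB2HSV)
for k,(lo,hi) in dict(red=(0,6),red2=(174,180),yellow=(22,34),green=(50,78),turq=(79,95),blue=(105,122)).items():
    m=cv2.inRange(hsv,(lo,120,70),(hi,255,255)); n,lab,st,ce=cv2.connectedComponentsWithStats(m)
    for i in range(1,n):
        if st[i,4]>40:
            r=cv2.minAreaRect(np.argwhere(lab==i)[:,::-1].astype(np.float32))
            print(k,st[i,4],ce[i].round(1),'w(z.034)',px2w(c,ce[i],.034)[:2].round(4),'w(.003)',px2w(c,ce[i],.003)[:2].round(4),np.round(r[1],1),round(r[2],1))
E
```

```text
3.25 [ 0.42  -0.001  0.4  ]
red mid 0.85 [247. 204.] [ 0.456 -0.096]
red lab 0.55 [253. 199.] [ 0.448 -0.087]
red lab 0.21 [252. 342.] [ 0.672 -0.1  ]
yellow mid 0.56 [307. 190.] [ 0.437 -0.013]
yellow lab 0.68 [305. 178.] [ 0.419 -0.015]
green mid 0.78 [202. 277.] [ 0.563 -0.168]
green mid 0.65 [370. 188.] [0.434 0.074]
green lab 0.98 [375. 178.] [0.421 0.079]
blue mid 0.89 [187. 194.] [ 0.441 -0.177]
blue mid 0.45 [415. 268.] [0.552 0.143]
blue mid 0.45 [186. 193.] [ 0.44  -0.179]
blue lab 0.9 [186. 186.] [ 0.429 -0.178]
red 127 [247.6 203.7] w(z.034) [ 0.4514 -0.0921] w(.003) [ 0.4578 -0.0977] [17.4  7.9] 12.5
red 160 [381. 243.] w(z.034) [0.5074 0.0888] w(.003) [0.5172 0.0943] [ 8. 18.] 90.0
yellow 168 [191.2 156.1] w(z.034) [ 0.3885 -0.1615] w(.003) [ 0.391  -0.1714] [24. 12.] -0.0
yellow 474 [236.  156.1] w(z.034) [ 0.3888 -0.1037] w(.003) [ 0.3913 -0.11  ] [12. 76.] 90.0
yellow 160 [304.2 186.3] w(z.034) [ 0.4284 -0.0161] w(.003) [ 0.4333 -0.0171] [ 9.  17.7] 76.0
yellow 163 [352.7 244.4] w(z.034) [0.5091 0.0498] w(.003) [0.519  0.0528] [ 8.2 19.3] 86.6
yellow 103 [136.3 254.2
[... 655 characters left out ...]
 [0.5112 0.0102] w(.003) [0.5212 0.0109] [ 7.5 18.4] 85.9
green 113 [194.9 283.8] w(z.034) [ 0.5671 -0.1738] w(.003) [ 0.5805 -0.1844] [16.2  7.1] 58.0
green 320 [354.9 338.7] w(z.034) [0.6569 0.0564] w(.003) [0.6758 0.0599] [20.7 26.5] 16.4
green 691 [ 91.1 469.5] w(z.034) [ 0.9038 -0.3806] w(.003) [ 0.9378 -0.4038] [23. 39.] 90.0
turq 234 [202.1 278.8] w(z.034) [ 0.5594 -0.1629] w(.003) [ 0.5723 -0.1729] [19.5 18.4] 60.3
blue 179 [184.  194.9] w(z.034) [ 0.4391 -0.1761] w(.003) [ 0.4447 -0.1868] [19.2  9.4] 21.0
blue 155 [295.5 247.3] w(z.034) [ 0.5131 -0.0293] w(.003) [ 0.5232 -0.0311] [19.  8.] 0.0
blue 633 [248.5 349.6] w(z.034) [ 0.6747 -0.1033] w(.003) [ 0.6947 -0.1096] [27. 31.] 90.0
```

View pics/w1.png

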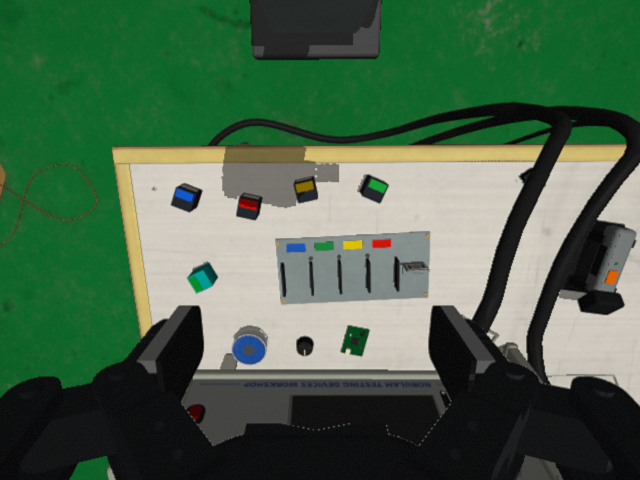

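Wrist view: blue (186,195), red (248,205), yellow (305,188), green (374,188), turquoise look-alike (202,278); carrier at (352,268) with tabs facing the robot. I'll drop closer for precision.

jog_arm --increments '[[[0,-0.05,0.15,0,0,0,0],[0,-0.05,0.15,0,0,0,0],[0,-0.05,0.15,0,0,0,0],[0,-0.05,0.15,0,0,0,0],[0,0,0.12,0,0,0,0],[0,0,0,0,0,0,0],[0,0,0,0,0,0,0]]]'

```text
clock: 4.4
tcp_pos: [0.4199, -0.0497, 0.2206]
orientation: [-0.0, 0.0, 1.0, 0.0]
wrist_force: [-0.3, -0.8, -0.1]
finger_gap: 0.0852
grip_force: 0.0
```

```bash
cat >> h.py <<'E'
HUE=dict(red=[(0,6),(174,180)],yellow=[(22,34)],green=[(50,75)],blue=[(105,122)])
def stickers(c,zs=.034,amin=60):
    hsv=cv2.cvtColor(c['pixels'],cv2.COLOR_RGB2HSV); out=[]
    for k,v in HUE.items():
        m=sum(cv2.inRange(hsv,(lo,100,50),(hi,255,255)) for lo,hi in v)
        n,lab,st,ce=cv2.connectedComponentsWithStats(m)
        for i in range(1,n):
            if amin<st[i,4]<4000:
                cn,_=cv2.findContours((lab==i).astype(np.uint8),cv2.RETR_EXTERNAL,cv2.CHAIN_APPROX_NONE)
                w=np.array([px2w(c,q,zs)[:2] for q in cn[0][:,0]])*1000
                r=cv2.minAreaRect(w.astype(np.float32)); b=cv2.boxPoints(r)
                e=max([b[1]-b[0],b[2]-b[1]],key=np.linalg.norm); e=e/np.linalg.norm(e); e=e*np.sign(e[1]) # relay +y, assuming front toward robot
                x=np.array([e[1],-e[0]])
                cen=px2w(c,ce[i],zs)[:2]
                out.append((k,st[i,4],ce[i].round(),cen.round(4),np.sort(r[1]).round(1),np.degrees(np.arctan2(x[1],x[0])).round(1),(cen+.007*x).round(4)))
    return out
E
python3 - <<'E'
from h import *
s=env.get_state(); print(s['clock'],np.round(s['tcp_pos'],3),np.round(s['joint_pos'],2))
c=cam('wrist'); save(c,'w2.png',(40,60,600,480),1.4)
import pickle; pickle.dump(c,open('w2.pkl','wb'))
for o in stickers(c): print(*o)
print('deck'); 
for o in stickers(c,.003): print(*o)
E
```

```text
4.4 [ 0.42  -0.05   0.221] [-0.31  0.02 -0.33  1.22  0.   -0.31]
red 340 [269. 245.] [ 0.4516 -0.0918] [12.  23.7] -13.4 [ 0.4584 -0.0934]
red 320 [457. 297.] [0.5025 0.0822] [11.9 25.1] 2.7 [0.5095 0.0825]
yellow 380 [354. 220.] [ 0.4286 -0.0161] [12.5 24.1] 13.1 [ 0.4354 -0.0145]
yellow 316 [416. 299.] [0.5044 0.0439] [11.2 24.9] -0.1 [0.5114 0.0439]
green 2817 [552. 140.] [0.361  0.1458] [ 18.2 150.3] 11.7 [0.3678 0.1472]
green 882 [611. 149.] [0.3681 0.1958] [15.3 64.3] -0.1 [0.3751 0.1958]
green 381 [464. 219.] [0.428  0.0804] [12.4 24.2] -23.4 [0.4344 0.0776]
green 304 [375. 300.] [0.5063 0.0057] [11.3 24.7] -0.1 [0.5133 0.0056]
green 763 [412. 424.] [0.6474 0.0506] [31.7 44.3] 77.9 [0.6489 0.0574]
green 778 [ 93. 470.] [ 0.7079 -0.2917] [31.7 50.4] -0.0 [ 0.7149 -0.2917]
blue 397 [172. 231.] [ 0.4391 -0.1763] [13.2 24.5] -23.4 [ 0.4455 -0.1791]
blue 319 [334. 302.] [ 0.5081 -0.0329] [12.  25.3] 2.8 [ 0.5151 -0.0325]
deck
red 340 [269. 245.] [ 0.4615 -0.0958] [13.1 25.9] -13.4 [ 0.4683 -0.0974]
red 320 [457. 297.] [0.5172 0.0945] [13.  27.5] 2.7 [0.5242 0.0949]
yellow 380 [354. 220.] [ 0.4363 -0.013 ] [13.7 26.4] 13.1 [ 0.4431 -0.0114]
yellow 316 [416. 299.] [0.5192 0.0527] [12.3 27.3] -0.1 [0.5262 0.0527]
green 2817 [552. 140.] [0.3623 0.1642] [ 20.  164.5] 11.7 [0.3692 0.1656]
green 882 [611. 149.] [0.3701 0.219 ] [16.8 70.4] -0.1 [0.3771 0.219 ]
green 381 [464. 219.] [0.4356 0.0926] [13.5 26.4] -23.4 [0.4421 0.0898]
green 304 [375. 300.] [0.5213 0.0108] [12.3 27. ] -0.1 [0.5283 0.0108]
green 763 [412. 424.] [0.6758 0.06  ] [34.7 48.4] 77.9 [0.6773 0.0668]
green 778 [ 93. 470.] [ 0.742  -0.3146] [34.7 55.2] -0.0 [ 0.749  -0.3146]
blue 397 [172. 231.] [ 0.4478 -0.1883] [14.5 26.8] -23.4 [ 0.4542 -0.1911]
blue 319 [334. 302.] [ 0.5233 -0.0313] [13.1 27.7] 2.8 [ 0.5303 -0.031 ]
```

View pics/w2.png

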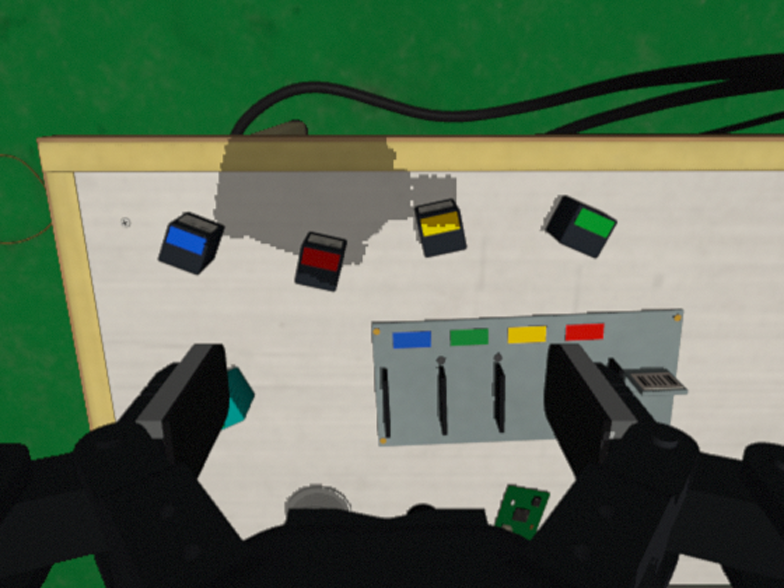

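```bash
python3 - <<'E'
from h import *
import pickle
th=np.radians(2.8); ex=np.array([np.cos(th),np.sin(th)]); ey=np.array([-ex[1],ex[0]]); O=np.array([.52025,.03168])
for f in ('w1.pkl','w2.pkl'):
    c=pickle.load(open(f,'rb')); g=c['pixels'].max(2)
    deck=np.zeros_like(g); 
    u0,v0,u1,v1=(278,240,430,303) if f=='w1.pkl' else (306,285,426,378)
    deck[v0:v1,u0:u1]=1
    m=((g<60)&(deck>0)).astype(np.uint8); n,lab,st,ce=cv2.connectedComponentsWithStats(m)
    for i in range(1,n):
        if st[i,4]>40:
            p=np.argwhere(lab==i)[:,::-1]
            a=p[p[:,1]==p[:,1].min()].mean(0)-[0,.5]; b=p[p[:,1]==p[:,1].max()].mean(0)+[0,.5]
            A=px2w(c,a,.003)[:2]-O; A2=px2w(c,a,.0215)[:2]-O; B=px2w(c,b,.0215)[:2]-O
            print(f,st[i],'front z3',(A@ex).round(4),(A@ey).round(4),'front z21',(A2@ex).round(4),'rear z21',(B@ex).round(4),(B@ey).round(4))
c=pickle.load(open('w2.pkl','rb'))
for q in [(372,322),(683,309),(379,446)]:
    w=px2w(c,np.array(q)/1.4+[40,60],.003)[:2]-O; print('corner',(w@ex).round(4),(w@ey).round(4))
save(c,'deck.png',(300,270,560,390),3)
E
```

```text
w1.pkl [394 257   5  34 142] front z3 0.022 0.0839 front z21 0.0153 rear z21 0.0684 0.0835
w1.pkl [366 258   5  34 116] front z3 0.0214 0.0418 front z21 0.0146 rear z21 0.0678 0.0424
w1.pkl [338 260   4  34  92] front z3 0.0222 -0.0005 front z21 0.0155 rear z21 0.0688 -0.0003
w1.pkl [281 263   5  34 103] front z3 0.0225 -0.0845 front z21 0.0157 rear z21 0.0691 -0.0837
w1.pkl [310 262   4  33  82] front z3 0.0232 -0.0421 front z21 0.0164 rear z21 0.0682 -0.0415
w2.pkl [393 319   8  50 325] front z3 0.0216 -0.0007 front z21 0.0114 rear z21 0.0689 -0.0003
w2.pkl [353 321   6  50 239] front z3 0.0219 -0.0422 front z21 0.0117 rear z21 0.0692 -0.0419
w2.pkl [313 323   6  49 191] front z3 0.0221 -0.0844 front z21 0.0119 rear z21 0.0684 -0.0836
corner -0.0151 -0.0909
corner -0.0141 0.1328
corner 0.0903 -0.0915
```

View pics/deck.png

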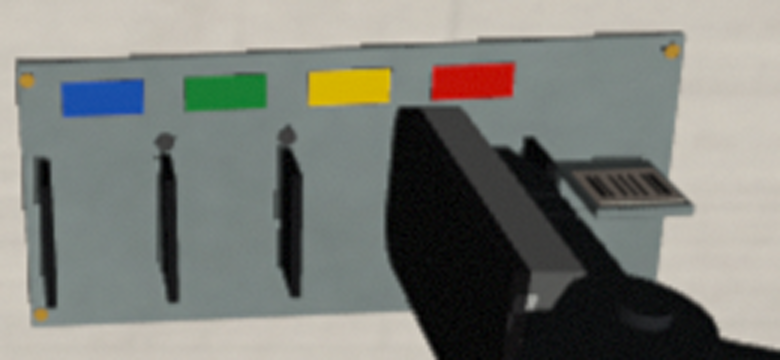

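```bash
cat >> h.py <<'E'
def chain(wps,start=None):
    """wps: list of (P,Rot,rows_n,close) ; P None -> hold"""
    rows=[];st=start
    if st is None:
        s=env.get_state(); st=(np.array(s['tcp_pos']),q2R(s['orientation']))
    for P,Rt,n,cl in wps:
        if P is None: rows+=[[0,0,0,0,0,0,cl]]*n; continue
        r,st=plan(P,Rt,n,cl,st); rows+=r
    rows=[[0 if v==0 else v for v in r] for r in rows]
    return rows
th=np.radians(2.8); ex=np.array([np.cos(th),np.sin(th)]); ey=np.array([-ex[1],ex[0]]); C=np.array([.5654,.0337])
LANE=dict(red=.063,yellow=.021,green=-.021,blue=-.063)
def lane(k,dx=0,dy=0): return C+(LANE[k]+dy)*ey+dx*ex
def pick(xy,yaw,base=180):
    Rt=down(np.radians(base+yaw)); a=lambda z:[xy[0],xy[1],z]
    return chain([(a(.115),Rt,None,100),(a(.006),Rt,4,100),(None,None,1,100),(None,None,4,255),(a(.095),Rt,3,255)])
E
python3 - <<'E'
from h import *
show(pick((.4344,.0776),-23.4))
E
```

```text
21
[[-0.006,0.057,0.047,0,0,-0.0411,100],[-0.013,0.055,0.048,0,0,-0.0411,100],[-0.02,0.053,0.047,0,0,-0.0411,100],[-0.027,0.051,0.047,0,0,-0.0411,100],[-0.033,0.046,0.048,0,0,-0.0411,100],[-0.039,0.042,0.047,0,0,-0.0411,100],[-0.044,0.036,0.047,0,0,-0.0411,100],[-0.048,0.03,0.048,0,0,-0.0411,100],[-0.052,0.024,0.047,0,0,-0.0411,100],[0,0,0.109,-0.0001,0,-0.0001,100],[0,0.001,0.109,-0.0001,0,-0.0001,100],[0,0,0.109,-0.0001,0,-0.0001,100],[0,0,0.109,-0.0001,0,-0.0001,100],[0,0,0,0,0,0,100],[0,0,0,0,0,0,255],[0,0,0,0,0,0,255],[0,0,0,0,0,0,255],[0,0,0,0,0,0,255],[0,0,-0.119,0,0,0,255],[0,0,-0.118,0,0,0,255],[0,0,-0.119,0,0,0,255]]
```

jog_arm --increments '[[[-0.006,0.057,0.047,0,0,-0.0411,100],[-0.013,0.055,0.048,0,0,-0.0411,100],[-0.02,0.053,0.047,0,0,-0.0411,100],[-0.027,0.051,0.047,0,0,-0.0411,100],[-0.033,0.046,0.048,0,0,-0.0411,100],[-0.039,0.042,0.047,0,0,-0.0411,100],[-0.044,0.036,0.047,0,0,-0.0411,100],[-0.048,0.03,0.048,0,0,-0.0411,100],[-0.052,0.024,0.047,0,0,-0.0411,100],[0,0,0.109,0,0,0,100],[0,0,0.109,0,0,0,100],[0,0,0.109,0,0,0,100],[0,0,0.109,0,0,0,100],[0,0,0,0,0,0,100],[0,0,0,0,0,0,255],[0,0,0,0,0,0,255],[0,0,0,0,0,0,255],[0,0,0,0,0,0,255],[0,0,-0.119,0,0,0,255],[0,0,-0.118,0,0,0,255]]]' --force 40

```text
clock: 6.45
tcp_pos: [0.4332, 0.0775, 0.0649]
orientation: [-0.0, -0.548, 0.836, 0.0]
wrist_force: [0.4, -0.2, -0.1]
finger_gap: 0.0274
grip_force: 39.5
```

```bash
python3 - <<'E'
from h import *
s=env.get_state(); print(np.round(s['tcp_pos'],4),s['finger_gap'],s['grip_force'])
c=cam('wrist'); save(c,'g1.png')
for o in stickers(c,s['tcp_pos'][2]-.006+.034): print(*o)
print(w2px(c,s['tcp_pos']))
E
```

```text
[0.4332 0.0775 0.0649] 0.027369931085306474 39.542196393013
red 910 [198. 337.] [0.4676 0.0576] [ 7.5 15.9] 2.3 [0.4746 0.0579]
yellow 1717 [238.  85.] [ 0.4202 -0.0072] [ 7.8 15.7] 12.4 [ 0.4271 -0.0057]
yellow 1075 [160. 278.] [0.4688 0.0341] [ 7.5 15.7] 3.1 [0.4758 0.0345]
green 1165 [117. 214.] [0.47   0.0106] [ 7.1 15.6] 2.4 [0.477  0.0109]
green 230 [456. 334.] [0.3885 0.0907] [ 2.4 16.4] 11.4 [0.3954 0.0921]
green 2076 [335. 345.] [0.4269 0.0788] [11.2 23.4] -23.5 [0.4334 0.076 ]
green 216 [490. 423.] [0.3882 0.1304] [ 3.4 14.7] 20.1 [0.3948 0.1328]
green 430 [627. 439.] [0.3445 0.157 ] [ 9.6 11.8] -85.8 [0.345 0.15 ]
blue 1442 [ 70. 142.] [ 0.4711 -0.013 ] [ 7.4 15.7] 2.7 [ 0.4781 -0.0126]
[316.75255009 310.11894673]
```

View pics/g1.png

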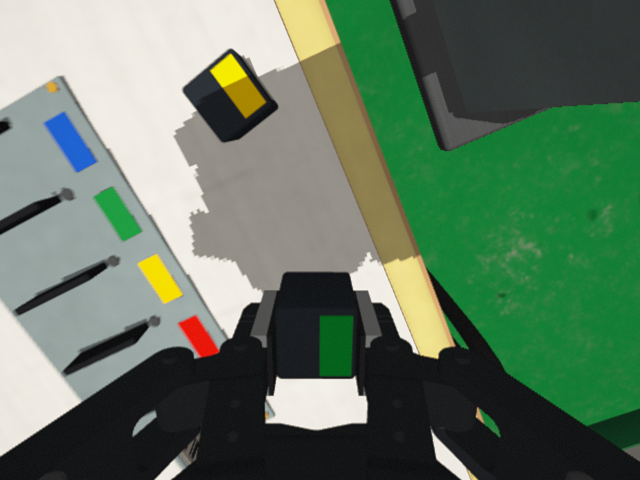

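The green relay is held square between the pads, sticker at (335,345). Next I plan the place and refine the carrier from these tabs.

```bash
cat >> h.py <<'E'
def place(k,dx=0,dy=0,base=180,zp=.0097):
    Rt=down(np.radians(base+2.8)); p=lane(k,dx,dy); a=lambda z:[p[0],p[1],z]
    s=env.get_state(); q=s['tcp_pos']
    return chain([([q[0],q[1],.09],q2R(s['orientation']),1,255),(a(.09),Rt,None,255),(a(.06),Rt,1,255),(a(.015),Rt,2,255),(None,None,1,255),(a(zp),Rt,1,255),(None,None,1,255),(None,None,3,100),(a(.1),Rt,3,100)])
E
python3 - <<'E'
from h import *
c=cam('wrist')
t={o[0]:o for o in stickers(c,.003) if o[2][0]<210}
for k,v in t.items(): print(k,v[3],v[5])
O=np.array([.52025,.03168])
for k,v in t.items(): print(k,((v[3]-O)@ex).round(4),((v[3]-O)@ey).round(4))
show(place('green'))
E
```

```text
red [0.5173 0.0942] 3.2
yellow [0.5192 0.0525] 2.7
green [0.5213 0.0107] 2.8
blue [ 0.5233 -0.0312] 3.0
red 0.0001 0.0626
yellow -0.0 0.0208
green 0.0 -0.021
blue -0.0 -0.063
17
[[0,-0.001,-0.088,0,0,0,255],[0.008,-0.144,0.001,-0.0006,0.0001,-0.0365,255],[0.024,-0.143,0.001,-0.0006,0.0001,-0.0365,255],[0.041,-0.139,0.001,-0.0006,0.0001,-0.0365,255],[0.056,-0.133,0,-0.0006,0.0001,-0.0365,255],[0,0,0.12,-0.0002,0,-0.0001,255],[0,0,0.09,0,0,0,255],[0,0,0.09,0,0,0,255],[0,0,0,0,0,0,255],[0,0,0.021,0,0,0,255],[0,0,0,0,0,0,255],[0,0,0,0,0,0,100],[0,0,0,0,0,0,100],[0,0,0,0,0,0,100],[0,0,-0.12,0,0,0,100],[0,0,-0.121,0,0,0,100],[0,0,-0.12,0,0,0,100]]
```

jog_arm --increments '[[[0,0,-0.088,0,0,0,255],[0.008,-0.144,0.001,0,0,-0.0365,255],[0.024,-0.143,0.001,0,0,-0.0365,255],[0.041,-0.139,0.001,0,0,-0.0365,255],[0.056,-0.133,0,0,0,-0.0365,255],[0,0,0,0,0,0,255],[0,0,0.12,0,0,0,255],[0,0,0.09,0,0,0,255],[0,0,0.09,0,0,0,255],[0,0,0,0,0,0,255],[0,0,0.021,0,0,0,255],[0,0,0,0,0,0,255]]]'

```text
clock: 7.75
tcp_pos: [0.5624, 0.013, 0.0069]
orientation: [-0.0, 0.724, -0.69, 0.0]
wrist_force: [-6.0, 0.9, 14.8]
finger_gap: 0.0274
grip_force: 45.6
```

```bash
python3 - <<'E'
from h import *
s=env.get_state(); p=np.array(s['tcp_pos']); print(p.round(4),s['finger_gap'],np.round(s['wrist_force'],1)); d=p[:2]-lane('green'); print((d@ex).round(4),(d@ey).round(4))
c=cam('wrist')
for o in stickers(c,.037,500):
    if o[0]=='green': d=o[6]-C; print(o,(d@ex).round(4),(d@ey).round(4))
Rt=down(np.radians(180+13)); a=lambda z:[.4354,-.0145,z]
rows=chain([(None,None,3,100),([p[0],p[1],.1],q2R(s['orientation']),3,100),(a(.1),Rt,None,100),(a(.006),Rt,4,100),(None,None,1,100),(None,None,4,255)]); show(rows)
E
```

```text
[0.5624 0.013  0.0069] 0.027379358005502827 [-6.   0.9 14.8]
-0.004 0.0004
('green', np.int32(1874), array([416., 305.]), array([ 0.532 , -0.0061]), array([ 9.8, 21.1]), np.float32(2.5), array([ 0.539 , -0.0058])) -0.0283 -0.0382
('green', np.int32(2100), array([336., 349.]), array([0.5563, 0.0113]), array([11.3, 23.1]), np.float32(2.9), array([0.5633, 0.0117])) -0.0032 -0.0219
18
[[0,0,0,0,0,0,100],[0,0,0,0,0,0,100],[0,0,0,0,0,0,100],[0,0,-0.124,0,0,0,100],[0,0,-0.124,0,0,0,100],[0,0,-0.124,0,0,0,100],[0.028,0.171,0,-0.0001,0,-0.019,100],[0.019,0.172,0,-0.0001,0,-0.019,100],[0.008,0.173,0,-0.0001,0,-0.019,100],[0,0,0.094,0,0,0,100],[0,0,0.094,0,0,0,100],[0,0,0.094,0,0,0,100],[0,0,0.094,0,0,0,100],[0,0,0,0,0,0,100],[0,0,0,0,0,0,255],[0,0,0,0,0,0,255],[0,0,0,0,0,0,255],[0,0,0,0,0,0,255]]
```

```bash
sed -i 's/\/\.045)/\/.034)/' h.py; cat >> h.py <<'E'
def nextpick(xy,yaw,dx=0,dy=0,lift=.002,base=180,rel=100):
    """fix placed relay by dx,dy (carrier), release, up, go to next and grasp"""
    s=env.get_state(); p=np.array(s['tcp_pos']); R0=q2R(s['orientation']); w=[]
    if dx or dy:
        p=p+np.r_[dx*ex+dy*ey,lift]; w+=[(p,R0,2,255)]
    w+=[(None,None,1,255),(None,None,3,rel),([p[0],p[1],.1],R0,3,rel)]
    if xy is None: return chain(w)
    Rt=down(np.radians(base+yaw)); a=lambda z:[xy[0],xy[1],z]
    return chain(w+[(a(.1),Rt,None,100),(a(.006),Rt,4,100),(None,None,1,100),(None,None,3,255)])
E
python3 - <<'E'
from h import *
show(nextpick((.4354,-.0145),13.,dx=.0035))
E
```

```text
21
[[0,-0.007,-0.004,0,0,0,255],[0,-0.007,-0.004,0,0,0,255],[0,0,0,0,0,0,255],[0,0,0,0,0,0,100],[0,0,0,0,0,0,100],[0,0,0,0,0,0,100],[0,0,-0.121,0,0,0,100],[0,0,-0.122,0,0,0,100],[0,0,-0.121,0,0,0,100],[0.021,0.132,0,0,0,-0.0142,100],[0.016,0.132,0,0,0,-0.0142,100],[0.009,0.133,0,0,0,-0.0142,100],[0.004,0.133,-0.001,0,0,-0.0142,100],[0,0,0.094,0,0,0,100],[0,0,0.094,0,0,0,100],[0,0,0.094,0,0,0,100],[0,0,0.094,0,0,0,100],[0,0,0,0,0,0,100],[0,0,0,0,0,0,255],[0,0,0,0,0,0,255],[0,0,0,0,0,0,255]]
```

jog_arm --increments '[[[0,0,-0.012,0,0,0,255],[0,-0.014,0,0,0,0,255],[0,0,0,0,0,0,255],[0,0,0,0,0,0,100],[0,0,0,0,0,0,100],[0,0,0,0,0,0,100],[0,0,-0.121,0,0,0,100],[0,0,-0.122,0,0,0,100],[0,0,-0.121,0,0,0,100],[0.021,0.132,0,0,0,-0.0142,100],[0.016,0.132,0,0,0,-0.0142,100],[0.009,0.133,0,0,0,-0.0142,100],[0.004,0.133,0,0,0,-0.0142,100],[0,0,0,0,0,0,100]]]'

```text
clock: 9.2
tcp_pos: [0.431, -0.0145, 0.098]
orientation: [0.001, 0.783, -0.623, -0.002]
wrist_force: [0.6, 0.7, 0.3]
finger_gap: 0.0519
grip_force: 0.0
```

```bash
cat >> h.py <<'E'
def grasp(xy,yaw,base=180,z=.006):
    Rt=down(np.radians(base+yaw)); a=lambda z:[xy[0],xy[1],z]
    return chain([(a(.05),Rt,None,100),(a(z),Rt,2,100),(None,None,1,100),(None,None,3,255),(a(.09),Rt,3,255)])
E
python3 - <<'E'
from h import *
s=env.get_state(); print(np.round(s['tcp_pos'],4))
c=cam('wrist')
for z in (.034,.037):
  for o in stickers(c,z): 
    d=o[6]-C; print(z,*o,(d@ex).round(4),(d@ey).round(4))
show(grasp((.4354,-.0145),13.))
E
```

```text
[ 0.431  -0.0145  0.098 ]
0.034 red 1154 [311. 109.] [ 0.4517 -0.0918] [11.8 23.6] -13.2 [ 0.4585 -0.0934] -0.113 -0.1217
0.034 red 393 [162. 352.] [0.509 0.066] [11.6 16.5] 6.0 [0.516  0.0667] -0.0477 0.0354
0.034 yellow 838 [321. 256.] [ 0.4286 -0.016 ] [11.7 23.4] 12.8 [ 0.4354 -0.0144] -0.1322 -0.0417
0.034 yellow 729 [166. 306.] [0.5102 0.0342] [11.4 24.4] 2.9 [0.5172 0.0345] -0.0481 0.0032
0.034 green 806 [170. 248.] [ 0.512  -0.0022] [11.1 24.1] 2.5 [ 0.519  -0.0019] -0.0481 -0.0333
0.034 green 922 [ 76. 253.] [0.5632 0.0128] [12.3 24.4] 3.2 [0.5702 0.0132] 0.0038 -0.0207
0.034 green 157 [533. 433.] [0.2642 0.0726] [ 4.5 22.7] 54.3 [0.2683 0.0782] -0.2946 0.059
0.034 green 1737 [475. 459.] [0.2942 0.1021] [28.9 57.9] 48.1 [0.2989 0.1073] -0.2626 0.0865
0.034 blue 962 [175. 184.] [ 0.5137 -0.0386] [11.3 24.2] 2.8 [ 0.5207 -0.0383] -0.0482 -0.0697
0.037 red 1154 [311. 109.] [ 0.4516 -0.0917] [11.7 23.2] -13.2 [ 0.4584 -0.0933] -0.1131 -0.1216
0.037 red 393 [162. 352.] [0.5082 0.0638] [11.4 16.3] 6.0 [0.5151 0.0645] -0.0487 0.0332
0.037 yellow 838 [321. 256.] [ 0.4289 -0.017 ] [1
[... 190 characters left out ...]
.  23.7] 2.5 [ 0.518  -0.0031] -0.0491 -0.0344
0.037 green 922 [ 76. 253.] [0.5616 0.0114] [12.1 24. ] 3.2 [0.5686 0.0118] 0.0021 -0.022
0.037 green 157 [533. 433.] [0.2669 0.0702] [ 4.5 22.3] 54.3 [0.271  0.0759] -0.292 0.0565
0.037 green 1737 [475. 459.] [0.2965 0.0994] [28.4 57.1] 48.1 [0.3011 0.1046] -0.2605 0.0837
0.037 blue 962 [175. 184.] [ 0.5128 -0.0393] [11.2 23.9] 2.8 [ 0.5198 -0.039 ] -0.0491 -0.0704
11
[[0,-0.003,0.097,0.0002,0.0001,-0.0002,100],[0,-0.003,0.098,0.0002,0.0001,-0.0002,100],[0,0,0.088,0,0,0,100],[0,0.001,0.088,0,0,0,100],[0,0,0,0,0,0,100],[0,0,0,0,0,0,255],[0,0,0,0,0,0,255],[0,0,0,0,0,0,255],[0,0,-0.112,0,0,0,255],[0,0,-0.112,0,0,0,255],[0,-0.001,-0.112,0,0,0,255]]
```

jog_arm --increments '[[[0,-0.003,0.097,0,0,0,100],[0,-0.003,0.098,0,0,0,100],[0,0,0.088,0,0,0,100],[0,0.001,0.088,0,0,0,100],[0,0,0,0,0,0,100],[0,0,0,0,0,0,255],[0,0,0,0,0,0,255],[0,0,0,0,0,0,255],[0,0,-0.112,0,0,0,255],[0,0,-0.112,0,0,0,255],[0,0,-0.112,0,0,0,255],[0,0,0,0,0,0,255]]]'

```text
clock: 10.45
tcp_pos: [0.4407, -0.0152, 0.0944]
orientation: [-0.002, 0.783, -0.622, 0.004]
wrist_force: [0.6, -0.1, 0.2]
finger_gap: 0.0274
grip_force: 39.5
```

```bash
cat >> h.py <<'E'
def toplace(k,base=180,zc=.0085):
    """carry to lane, lower, stop before release"""
    s=env.get_state(); print('gap',s['finger_gap'],s['grip_force'],np.round(s['tcp_pos'],4))
    Rt=down(np.radians(base+2.8)); p=lane(k); a=lambda z:[p[0],p[1],z]
    return chain([(a(.085),Rt,None,255),(None,None,1,255),(a(.0485),Rt,1,255),(a(.015),Rt,1,255),(None,None,1,255),(a(zc),Rt,1,255),(None,None,1,255)])
def where(k,z=.037):
    s=env.get_state(); d=np.array(s['tcp_pos'])[:2]-lane(k); print('tcp',np.round(s['tcp_pos'],4),(d@ex).round(4),(d@ey).round(4),np.round(s['wrist_force'],1))
    c=cam('wrist')
    for o in stickers(c,z,500):
        if o[0]==k: d=o[6]-lane(k); print(*o,(d@ex).round(4),(d@ey).round(4))
E
python3 - <<'E'
from h import *
cam('wrist'); show(toplace('yellow'))
E
```

```text
gap 0.027694361329616012 39.518728852272034 [ 0.4395 -0.015   0.0926]
11
[[-0.032,-0.11,0.007,-0.0004,-0.0001,0.0113,255],[-0.036,-0.108,0.006,-0.0004,-0.0001,0.0113,255],[-0.039,-0.108,0.006,-0.0004,-0.0001,0.0113,255],[-0.044,-0.106,0.007,-0.0004,-0.0001,0.0113,255],[-0.047,-0.104,0.006,-0.0004,-0.0001,0.0113,255],[0,0,0,0,0,0,255],[0,0,0.146,0.0002,-0.0002,0.0002,255],[0,0,0.134,0,0,0,255],[0,0,0,0,0,0,255],[0,0,0.026,0,0,0,255],[0,0,0,0,0,0,255]]
```

jog_arm --increments '[[[-0.032,-0.11,0.007,0,0,0.0113,255],[-0.036,-0.108,0.006,0,0,0.0113,255],[-0.039,-0.108,0.006,0,0,0.0113,255],[-0.044,-0.106,0.007,0,0,0.0113,255],[-0.047,-0.104,0.006,0,0,0.0113,255],[0,0,0,0,0,0,255],[0,0,0.12,0,0,0,255],[0,0,0,0,0,0,255],[0,0,0,0,0,0,255]]]'

```text
clock: 11.4
tcp_pos: [0.5602, 0.0551, 0.0512]
orientation: [0.001, 0.724, -0.689, -0.001]
wrist_force: [0.3, -0.7, 0.4]
finger_gap: 0.0272
grip_force: 39.7
```

```bash
cat >> h.py <<'E'
def lower(k,base=180,zc=.0085):
    """over lane at ~.055: measure held relay, correct and lower"""
    s=env.get_state(); z=s['tcp_pos'][2]; where(k,z+.028); s=env.get_state()
    Rt=down(np.radians(base+2.8)); p=lane(k); a=lambda z:[p[0],p[1],z]
    print('tcp now',np.round(s['tcp_pos'],4))
    show(chain([(a(.035),Rt,1,255),(a(.015),Rt,1,255),(None,None,1,255),(a(zc),Rt,1,255),(None,None,2,255)]))
E
python3 - <<'E'
from h import *
lower('yellow')
E
```

```text
tcp [0.5602 0.0551 0.0512] -0.0041 0.0006 [ 0.3 -0.7  0.4]
yellow 1241 [394. 266.] [0.5377 0.0241] [ 7.8 16.8] 2.8 [0.5447 0.0244] -0.0211 -0.0293
yellow 2050 [335. 350.] [0.5543 0.0549] [11.3 23.2] 2.7 [0.5613 0.0552] -0.003 0.0007
tcp now [0.5613 0.055  0.0522]
6
[[0.002,-0.012,0.069,0.0004,0,0.0002,255],[0,0,0.08,0,0,0,255],[0,0,0,0,0,0,255],[0,0,0.026,0,0,0,255],[0,0,0,0,0,0,255],[0,0,0,0,0,0,255]]
```

jog_arm --increments '[[[0.002,-0.01,0.069,0,0,0,255],[0,0,0.08,0,0,0,255],[0,0,0,0,0,0,255],[0,0,0.022,0,0,0,255],[0,0,0,0,0,0,255],[0,0,0,0,0,0,255]]]'

```text
clock: 12.05
tcp_pos: [0.5653, 0.0548, 0.0103]
orientation: [-0.001, 0.724, -0.689, 0.001]
wrist_force: [-0.0, 0.2, -1.0]
finger_gap: 0.0276
grip_force: 39.7
```

```bash
python3 - <<'E'
from h import *
where('yellow')
show(nextpick((.4585,-.0933),-13.3))
E
```

```text
tcp [0.5653 0.0548 0.0103] 0.0009 0.0001 [-0.   0.2 -1. ]
yellow 1842 [425. 302.] [0.5309 0.0362] [10.1 21.3] 2.8 [0.5379 0.0366] -0.0273 -0.0168
yellow 2055 [335. 350.] [0.5591 0.0555] [11.4 23.4] 2.9 [0.5661 0.0558] 0.0018 0.001
21
[[0,0,0,0,0,0,255],[0,0,0,0,0,0,100],[0,0,0,0,0,0,100],[0,0,0,0,0,0,100],[0,0,-0.12,0,0,0,100],[0,0,-0.119,0,0,0,100],[0,0,-0.12,0,0,0,100],[0.095,0.076,0,-0.0001,0,0.0149,100],[0.099,0.071,0,-0.0001,0,0.0149,100],[0.101,0.067,0,-0.0001,0,0.0149,100],[0.105,0.062,0,-0.0001,0,0.0149,100],[0.108,0.056,0,-0.0001,0,0.0149,100],[0.11,0.052,0,-0.0001,0,0.0149,100],[0,0,0.094,0,0,0.0001,100],[0,0,0.094,0,0,0.0001,100],[0,0,0.094,0,0,0.0001,100],[0,0,0.094,0,0,0.0001,100],[0,0,0,0,0,0,100],[0,0,0,0,0,0,255],[0,0,0,0,0,0,255],[0,0,0,0,0,0,255]]
```

jog_arm --increments '[[[0,0,0.005,0,0,0,255],[0,0,0,0,0,0,100],[0,0,0,0,0,0,100],[0,0,0,0,0,0,100],[0,0,-0.12,0,0,0,100],[0,0,-0.12,0,0,0,100],[0,0,-0.12,0,0,0,100],[0.095,0.076,0,0,0,0.0149,100],[0.099,0.071,0,0,0,0.0149,100],[0.101,0.067,0,0,0,0.0149,100],[0.105,0.062,0,0,0,0.0149,100],[0.108,0.056,0,0,0,0.0149,100],[0.11,0.052,0,0,0,0.0149,100],[0,0,0,0,0,0,100],[0,0,0,0,0,0,100]]]'

```text
clock: 13.6
tcp_pos: [0.4581, -0.0937, 0.0981]
orientation: [0.0, -0.62, 0.784, -0.0]
wrist_force: [1.3, 0.8, -0.3]
finger_gap: 0.0515
grip_force: 0.0
```

```bash
python3 - <<'E'
from h import *
c=cam('wrist')
for o in stickers(c,.034,300):
    if o[0] in('red','blue'): print(*o)
for o in stickers(c,.037,300):
    d=o[6]-C; print(*o,(d@ex).round(4),(d@ey).round(4))
s=env.get_state(); print(np.round(s['tcp_pos'],4))
show(grasp((.4585,-.0933),-13.3))
E
```

```text
red 818 [329. 258.] [ 0.4514 -0.0918] [11.5 22.8] -13.2 [ 0.4582 -0.0934]
blue 1162 [316.  98.] [ 0.4387 -0.1762] [11.7 23.6] -22.4 [ 0.4452 -0.1789]
red 818 [329. 258.] [ 0.4513 -0.0929] [11.3 22.5] -13.2 [ 0.4581 -0.0945] -0.1134 -0.1228
yellow 554 [20.  5.] [ 0.5634 -0.2474] [ 6.4 30.3] 89.9 [ 0.5634 -0.2404] -0.0154 -0.2737
yellow 729 [462. 457.] [0.3961 0.0633] [12.  43.8] -0.5 [0.4031 0.0632] -0.1607 0.0374
green 901 [ 81. 163.] [ 0.5649 -0.1733] [10.6 22.4] -63.6 [ 0.568  -0.1796] -0.0078 -0.2132
green 557 [265. 393.] [ 0.5097 -0.0149] [10.8 23.8] 3.0 [ 0.5167 -0.0146] -0.051 -0.0459
green 433 [491. 462.] [0.3783 0.0725] [ 9.6 47.4] 22.1 [0.3848 0.0751] -0.1784 0.0502
blue 1162 [316.  98.] [ 0.4388 -0.1761] [11.5 23.3] -22.4 [ 0.4453 -0.1787] -0.1303 -0.2063
[ 0.4585 -0.0933  0.0981]
11
[[0,0,0.096,-0.0001,0.0001,0.0001,100],[0,0,0.097,-0.0001,0.0001,0.0001,100],[0,0,0.088,0,0,0,100],[0,0,0.088,0,0,0,100],[0,0,0,0,0,0,100],[0,0,0,0,0,0,255],[0,0,0,0,0,0,255],[0,0,0,0,0,0,255],[0,0,-0.112,0,0,0,255],[0,0,-0.112,0,0,0,255],[0,0,-0.112,0,0,0,255]]
```

jog_arm --increments '[[[0,0,0.096,0,0,0,100],[0,0,0.097,0,0,0,100],[0,0,0.088,0,0,0,100],[0,0,0.088,0,0,0,100],[0,0,0,0,0,0,100],[0,0,0,0,0,0,255],[0,0,0,0,0,0,255],[0,0,0,0,0,0,255],[0,0,-0.112,0,0,0,255],[0,0,-0.112,0,0,0,255],[0,0,-0.112,0,0,0,255],[0,0,0,0,0,0,255]]]'

```text
clock: 14.85
tcp_pos: [0.4613, -0.0945, 0.0943]
orientation: [0.002, -0.621, 0.784, -0.004]
wrist_force: [1.2, 0.3, -0.7]
finger_gap: 0.0273
grip_force: 39.5
```

```bash
python3 - <<'E'
from h import *
cam('wrist'); show(toplace('red'))
E
```

```text
gap 0.02727923640023116 39.493862986564636 [ 0.4602 -0.0941  0.0924]
13
[[-0.119,-0.032,0.004,-0.0003,-0.0001,-0.0127,255],[-0.119,-0.036,0.005,-0.0003,-0.0001,-0.0127,255],[-0.116,-0.042,0.004,-0.0003,-0.0001,-0.0127,255],[-0.115,-0.045,0.004,-0.0003,-0.0001,-0.0127,255],[-0.113,-0.051,0.005,-0.0003,-0.0001,-0.0127,255],[-0.111,-0.055,0.004,-0.0003,-0.0001,-0.0127,255],[-0.108,-0.059,0.004,-0.0003,-0.0001,-0.0127,255],[0,0,0,0,0,0,255],[0,0,0.146,0.0002,0.0002,-0.0003,255],[0,0,0.134,0,0,0,255],[0,0,0,0,0,0,255],[0,0,0.026,0,0,0,255],[0,0,0,0,0,0,255]]
```

jog_arm --increments '[[[-0.119,-0.032,0.004,0,0,-0.0127,255],[-0.119,-0.036,0.005,0,0,-0.0127,255],[-0.116,-0.042,0.004,0,0,-0.0127,255],[-0.115,-0.045,0.004,0,0,-0.0127,255],[-0.113,-0.051,0.005,0,0,-0.0127,255],[-0.111,-0.055,0.004,0,0,-0.0127,255],[-0.108,-0.059,0.004,0,0,-0.0127,255],[0,0,0,0,0,0,255],[0,0,0.12,0,0,0,255],[0,0,0,0,0,0,255],[0,0,0,0,0,0,255],[0,0,0,0,0,0,255]]]'

```text
clock: 16.1
tcp_pos: [0.5604, 0.0969, 0.053]
orientation: [-0.0, 0.724, -0.69, 0.0]
wrist_force: [0.0, 0.7, 0.7]
finger_gap: 0.0275
grip_force: 39.6
```

```bash
python3 - <<'E'
from h import *
lower('red',zc=.0085)
E
```

```text
tcp [0.5604 0.0969 0.053 ] -0.0019 0.0004 [0.  0.7 0.7]
red 1199 [398. 266.] [0.5365 0.0657] [ 7.7 16.1] 2.7 [0.5435 0.066 ] -0.0203 -0.0297
red 2083 [336. 345.] [0.5544 0.0951] [11.3 23.4] 2.8 [0.5614 0.0955] -0.001 -0.0011
tcp now [0.5608 0.0969 0.0533]
6
[[0.002,-0.006,0.073,-0.0004,0,-0.0005,255],[0,0,0.08,0,0,0,255],[0,0,0,0,0,0,255],[0,0,0.026,0,0,0,255],[0,0,0,0,0,0,255],[0,0,0,0,0,0,255]]
```

jog_arm --increments '[[[0,-0.006,0.073,0,0,0,255],[0,0,0.08,0,0,0,255],[0,0,0,0,0,0,255],[0,0,0.027,0,0,0,255],[0,0,0,0,0,0,255],[0,0,0,0,0,0,255],[0,0,0,0,0,0,100],[0,0,0,0,0,0,100],[0,0,0,0,0,0,100],[0,0,-0.12,0,0,0,100],[0,0,-0.12,0,0,0,100],[0,0,-0.12,0,0,0,100]]]'

```text
clock: 17.35
tcp_pos: [0.5614, 0.0975, 0.0979]
orientation: [0.0, 0.724, -0.69, -0.0]
wrist_force: [1.3, 0.5, -0.4]
finger_gap: 0.0519
grip_force: 0.0
```

```bash
python3 - <<'E'
from h import *
where('red')
Rt=down(np.radians(180-22.8))
show(chain([([.4453,-.1789,.1],Rt,None,100),(None,None,2,100)]))
E
```

```text
tcp [0.5614 0.0975 0.0979] -0.0009 0.0009 [ 1.3  0.5 -0.4]
red 849 [385. 241.] [0.5242 0.0845] [11.2 23.6] 2.7 [0.5312 0.0849] -0.0317 -0.0102
red 856 [325. 259.] [0.5568 0.0968] [11.3 23.7] 2.7 [0.5638 0.0971] 0.0015 0.0004
11
[[0.12,0.059,0.001,-0.0002,0.0001,0.0158,100],[0.123,0.053,0.001,-0.0002,0.0001,0.0158,100],[0.126,0.046,0.002,-0.0002,0.0001,0.0158,100],[0.127,0.04,0.001,-0.0002,0.0001,0.0158,100],[0.13,0.034,0.001,-0.0002,0.0001,0.0158,100],[0.131,0.028,0.002,-0.0002,0.0001,0.0158,100],[0.132,0.021,0.001,-0.0002,0.0001,0.0158,100],[0.133,0.014,0.002,-0.0002,0.0001,0.0158,100],[0.134,0.008,0.001,-0.0002,0.0001,0.0158,100],[0,0,0,0,0,0,100],[0,0,0,0,0,0,100]]
```

jog_arm --increments '[[[0.12,0.059,0,0,0,0.0158,100],[0.123,0.053,0,0,0,0.0158,100],[0.126,0.046,0,0,0,0.0158,100],[0.127,0.04,0,0,0,0.0158,100],[0.13,0.034,0,0,0,0.0158,100],[0.131,0.028,0,0,0,0.0158,100],[0.132,0.021,0,0,0,0.0158,100],[0.133,0.014,0,0,0,0.0158,100],[0.134,0.008,0,0,0,0.0158,100],[0,0,0,0,0,0,100],[0,0,0,0,0,0,100]]]'

```text
clock: 18.5
tcp_pos: [0.4423, -0.1796, 0.0971]
orientation: [0.0, -0.552, 0.834, 0.0]
wrist_force: [1.1, 0.9, -0.4]
finger_gap: 0.0521
grip_force: 0.0
```

```bash
python3 - <<'E'
from h import *
c=cam('wrist')
for o in stickers(c,.034,300): print(*o)
s=env.get_state(); print(np.round(s['tcp_pos'],4))
show(grasp((.4453,-.1789),-22.8))
E
```

```text
yellow 1015 [482. 458.] [ 0.3957 -0.0059] [16.5 51.1] 0.5 [ 0.4027 -0.0059]
green 538 [131. 341.] [ 0.5661 -0.1741] [10.7 23.3] -63.9 [ 0.5692 -0.1804]
blue 789 [324. 261.] [ 0.4388 -0.1763] [11.1 23.5] -22.2 [ 0.4453 -0.179 ]
[ 0.4424 -0.1789  0.0971]
11
[[-0.002,-0.005,0.094,0.0001,0.0001,-0.0002,100],[-0.002,-0.005,0.094,0.0001,0.0001,-0.0002,100],[0,0,0.088,0,0,0,100],[-0.001,0,0.088,0,0,0,100],[0,0,0,0,0,0,100],[0,0,0,0,0,0,255],[0,0,0,0,0,0,255],[0,0,0,0,0,0,255],[0,0,-0.112,0,0,0,255],[0,0,-0.112,0,0,0,255],[0.001,-0.001,-0.112,0,0,0,255]]
```

jog_arm --increments '[[[-0.002,-0.005,0.094,0,0,0,100],[-0.002,-0.005,0.094,0,0,0,100],[0,0,0.088,0,0,0,100],[0,0,0.088,0,0,0,100],[0,0,0,0,0,0,100],[0,0,0,0,0,0,255],[0,0,0,0,0,0,255],[0,0,0,0,0,0,255],[0,0,-0.112,0,0,0,255],[0,0,-0.112,0,0,0,255],[0,0,-0.112,0,0,0,255],[0,0,0,0,0,0,255],[0,0,0,0,0,0,255]]]'

```text
clock: 19.85
tcp_pos: [0.446, -0.1797, 0.0915]
orientation: [0.001, -0.553, 0.833, -0.001]
wrist_force: [-1.3, -0.3, -0.4]
finger_gap: 0.027
grip_force: 39.4
```

```bash
python3 - <<'E'
from h import *
cam('wrist'); show(toplace('blue'))
E
```

```text
gap 0.027322389944183272 39.436930418014526 [ 0.4452 -0.1792  0.0904]
12
[[-0.124,-0.037,0.004,0,0,-0.0237,255],[-0.121,-0.046,0.003,0,0,-0.0237,255],[-0.117,-0.055,0.004,0,0,-0.0237,255],[-0.113,-0.063,0.004,0,0,-0.0237,255],[-0.108,-0.072,0.003,0,0,-0.0237,255],[-0.102,-0.079,0.004,0,0,-0.0237,255],[0,0,0,0,0,0,255],[0,0,0.146,-0.0002,-0.0001,-0.0003,255],[0,0,0.134,0,0,0,255],[0,0,0,0,0,0,255],[0,0,0.026,0,0,0,255],[0,0,0,0,0,0,255]]
```

jog_arm --increments '[[[-0.124,-0.037,0.004,0,0,-0.0237,255],[-0.121,-0.046,0.003,0,0,-0.0237,255],[-0.117,-0.055,0.004,0,0,-0.0237,255],[-0.113,-0.063,0.004,0,0,-0.0237,255],[-0.108,-0.072,0.003,0,0,-0.0237,255],[-0.102,-0.079,0.004,0,0,-0.0237,255],[0,0,0,0,0,0,255],[0,0,0.12,0,0,0,255],[0,0,0,0,0,0,255],[0,0,0,0,0,0,255],[0,0,0,0,0,0,255]]]'

```text
clock: 21.0
tcp_pos: [0.5682, -0.0297, 0.0553]
orientation: [0.0, 0.724, -0.69, -0.0]
wrist_force: [0.4, 0.1, -0.1]
finger_gap: 0.0277
grip_force: 39.5
```

```bash
python3 - <<'E'
from h import *
lower('blue')
E
```

```text
tcp [ 0.5682 -0.0297  0.0553] -0.0003 -0.0005 [ 0.4  0.1 -0.1]
blue 1180 [400. 266.] [ 0.5437 -0.0609] [ 7.6 16.1] 2.7 [ 0.5507 -0.0606] -0.0193 -0.0305
blue 2089 [335. 344.] [ 0.5623 -0.032 ] [11.3 23.3] 2.7 [ 0.5693 -0.0317] 0.0007 -0.0025
tcp now [ 0.5686 -0.0297  0.0557]
6
[[-0.002,0.001,0.083,-0.0003,-0.0001,-0.0006,255],[0,0,0.08,0,0,0,255],[0,0,0,0,0,0,255],[0,0,0.026,0,0,0,255],[0,0,0,0,0,0,255],[0,0,0,0,0,0,255]]
```

jog_arm --increments '[[[-0.006,0,0.083,0,0,0,255],[0,0,0.08,0,0,0,255],[0,0,0,0,0,0,255],[0,0,0.027,0,0,0,255],[0,0,0,0,0,0,255],[0,0,0,0,0,0,255],[0,0,0,0,0,0,100],[0,0,0,0,0,0,100],[0,0,0,0,0,0,100],[0,0,-0.12,0,0,0,100],[0,0,-0.12,0,0,0,100],[0,0,-0.15,0,0,0,50],[0,0.08,-0.15,0,0,0,0],[0,0.08,-0.15,0,0,0,0],[0,0,0,0,0,0,0],[0,0,0,0,0,0,0]]]'

```text
clock: 22.65
tcp_pos: [0.529, -0.0298, 0.1809]
orientation: [-0.001, 0.724, -0.69, 0.001]
wrist_force: [-0.0, -1.0, 0.1]
finger_gap: 0.085
grip_force: 0.0
```

```bash
python3 - <<'E'
from h import *
c=cam('wrist'); s=env.get_state(); print(np.round(s['tcp_pos'],4))
for o in stickers(c,.037,100):
    d=o[6]-C; print(*o,(d@ex).round(4),(d@ey).round(4))
for n in ('reader_grip','reader_window','cradle','reader'):
    for d in spotter.landmark_of(n,'wrist')[:2]: print(n,d['uv'],d['conf'],px2w(c,d['uv'],.037)[:2])
save(c,'row.png')
E
```

```text
[ 0.5285 -0.0296  0.1796]
red 358 [323. 342.] [0.5189 0.0731] [11.  24.8] 2.8 [0.5259 0.0735] -0.0375 0.0417
red 351 [278. 363.] [0.5569 0.0957] [12.4 23.9] 4.1 [0.5639 0.0962] 0.0016 0.0625
yellow 392 [324. 302.] [0.5207 0.0357] [10.7 24.1] 2.8 [0.5276 0.0361] -0.0376 0.0042
yellow 402 [276. 321.] [0.5591 0.0553] [12.3 24. ] 2.8 [0.5661 0.0557] 0.0018 0.0219
yellow 394 [441. 403.] [0.4112 0.129 ] [13.1 47.8] -0.1 [0.4182 0.129 ] -0.1424 0.1024
green 579 [270.  10.] [ 0.5669 -0.1721] [10.6 22.2] -63.7 [ 0.57   -0.1784] -0.0058 -0.2121
green 406 [324. 258.] [ 0.5226 -0.0017] [10.3 23.3] 2.8 [ 0.5296 -0.0013] -0.0375 -0.0332
green 431 [274. 271.] [0.5612 0.0115] [12.2 23.8] 2.9 [0.5682 0.0119] 0.0017 -0.0219
green 1401 [148. 299.] [0.6634 0.0407] [31.  43.3] 77.2 [0.665  0.0475] 0.1002 0.0089
green 775 [538. 470.] [0.3098 0.1993] [27.4 42.7] -87.1 [0.3102 0.1923] -0.2471 0.1709
blue 3503 [116. 109.] [ 0.6746 -0.1055] [47.7 48.3] 43.8 [ 0.6797 -0.1007] 0.1076 -0.1398
blue 503 [324. 211.] [ 0.5245 -0.039 ] [11.5 24. ] 2.8 [ 0.5315 -0.0387] -0.0374 -0.0707
blue 502 [272. 222.] [ 0.5635 -0.0289] [12.3 23.9] 1.2 [ 0.5705 -0.0287] 0.002 -0.0626
cradle [268.7, 211.6] 0.23 [ 0.56609944 -0.03688324]
cradle [269.8, 350.6] 0.18 [0.56368185 0.08356506]
```

View pics/row.png

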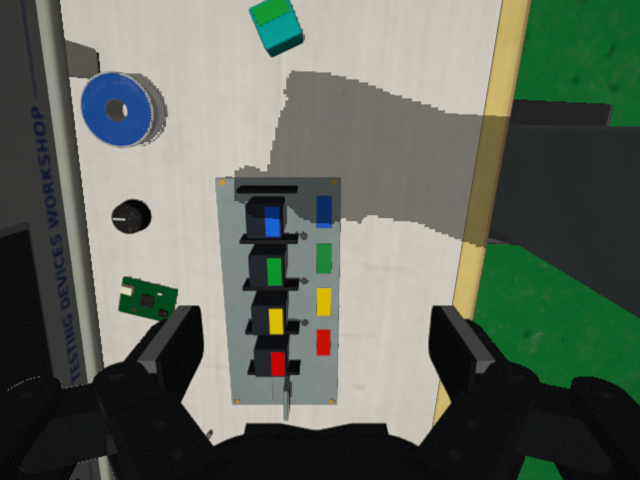

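All four stand in their lanes within about 2 mm: blue (268,220), green (267,268), yellow (268,318), red (272,360) in row.png. Next, the reader.

```bash
python3 - <<'E'
from h import *
s=env.get_state(); p=s['tcp_pos']
show(chain([([p[0]-.02,p[1]+.03,.30],down(np.radians(165)),None,0),([.43,.40,.33],down(np.radians(80)),None,0),(None,None,1,0)]))
E
```

```text
18
[[-0.031,0.019,-0.122,0.0002,0,0.0247,0],[-0.03,0.021,-0.122,0.0002,0,0.0247,0],[-0.027,0.023,-0.121,0.0002,0,0.0247,0],[-0.026,0.026,-0.122,0.0002,0,0.0247,0],[-0.113,0.055,-0.009,0,0,0.0363,0],[-0.105,0.067,-0.009,0,0,0.0363,0],[-0.097,0.079,-0.01,0,0,0.0363,0],[-0.088,0.09,-0.009,0,0,0.0363,0],[-0.076,0.099,-0.009,0,0,0.0363,0],[-0.066,0.107,-0.009,0,0,0.0363,0],[-0.052,0.113,-0.009,0,0,0.0363,0],[-0.039,0.119,-0.009,0,0,0.0363,0],[-0.025,0.123,-0.01,0,0,0.0363,0],[-0.012,0.125,-0.009,0,0,0.0363,0],[0.003,0.125,-0.009,0,0,0.0363,0],[0.017,0.124,-0.009,0,0,0.0363,0],[0.032,0.121,-0.009,0,0,0.0363,0],[0,0,0,0,0,0,0]]
```

jog_arm --increments '[[[-0.031,0.019,-0.122,0,0,0.0247,0],[-0.03,0.021,-0.122,0,0,0.0247,0],[-0.027,0.023,-0.121,0,0,0.0247,0],[-0.026,0.026,-0.122,0,0,0.0247,0],[-0.113,0.055,-0.009,0,0,0.0363,0],[-0.105,0.067,-0.009,0,0,0.0363,0],[-0.097,0.079,-0.01,0,0,0.0363,0],[-0.088,0.09,-0.009,0,0,0.0363,0],[-0.076,0.099,-0.009,0,0,0.0363,0],[-0.066,0.107,-0.009,0,0,0.0363,0],[-0.052,0.113,-0.009,0,0,0.0363,0],[-0.039,0.119,-0.009,0,0,0.0363,0],[-0.025,0.123,-0.01,0,0,0.0363,0],[-0.012,0.125,-0.009,0,0,0.0363,0],[0.003,0.125,-0.009,0,0,0.0363,0],[0.017,0.124,-0.009,0,0,0.0363,0],[0.032,0.121,-0.009,0,0,0.0363,0],[0,0,0,0,0,0,0],[0,0,0,0,0,0,0]]]'

```text
clock: 24.8
tcp_pos: [0.43, 0.4004, 0.3298]
orientation: [-0.001, 0.085, 0.996, -0.001]
wrist_force: [0.1, 0.1, -0.1]
finger_gap: 0.0854
grip_force: 0.0
```

```bash
python3 - <<'E'
from h import *
import pickle
c=cam('wrist'); pickle.dump(c,open('r1.pkl','wb')); s=env.get_state(); print(np.round(s['tcp_pos'],4),np.round(s['joint_pos'],2))
for n,z in (('reader_grip',.037),('reader_window',.035),('cradle',0)):
    for d in spotter.landmark_of(n,'wrist')[:2]: print(n,np.round(d['uv']),d['conf'],px2w(c,d['uv'],z)[:2].round(4))
save(c,'reader.png')
E
```

```text
[0.4301 0.3996 0.3302] [ 0.61  0.34  0.32  1.56 -0.    0.78]
reader_grip [339. 277.] 0.75 [0.5397 0.41  ]
reader_window [336. 329.] 0.79 [0.6093 0.3943]
reader_window [106. 315.] 0.52 [0.5418 0.113 ]
cradle [334. 262.] 0.67 [0.5332 0.4054]
```

View pics/reader.png

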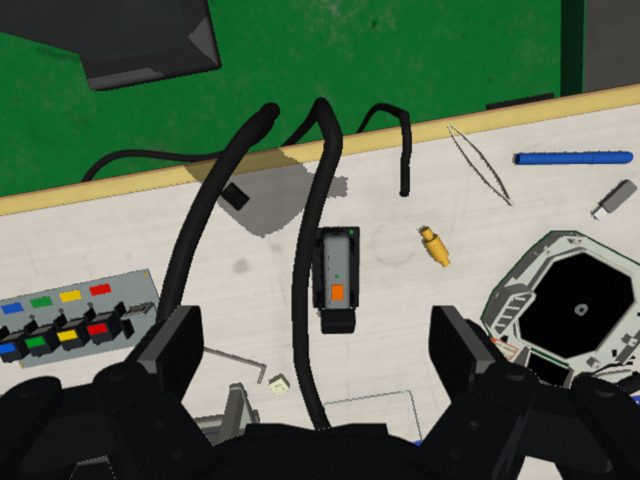

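```bash
python3 - <<'E'
from h import *
import pickle
w=pickle.load(open('r1.pkl','rb')); t=cams.read_camera('top'); t=dict(t,Rm=q2R(np.array(t['attitude'])).as_matrix(),t=np.array(t['xyz']))
im=cv2.imread('pics/top0.png').max(2)
for uv in [(306,230),(302,270),(303,310),(309,350),(317,190),(190,250),(175,290)]:
    r=[]
    for z in np.arange(0,.24,.015):
        p=px2w(w,uv,z); q=w2px(t,p).round().astype(int); r.append(int(im[q[1],q[0]]))
    print(uv,px2w(w,uv,0)[:2].round(3),px2w(w,uv,.1)[:2].round(3),r)
# cable edges along rows in wrist
g=w['pixels'].max(2)
for v in (230,250,270,290,310): print(v,''.join('#' if x<45 else '+' if x<90 else '.' for x in g[v,285:370]))
m=(lambda a:a)(spotter.cut_out('reader','wrist'))
for d in m[:1]:
    R_=np.argwhere(d['region'])[:,::-1].astype(np.float32); print(d['conf'],cv2.minAreaRect(R_))
hsv=cv2.cvtColor(w['pixels'],cv2.COLOR_RGB2HSV); mm=cv2.inRange(hsv,(5,150,150),(18,255,255)); mm[:,:310]=0;mm[:,365:]=0; ys,xs=np.nonzero(mm); print('orange',xs.mean(),ys.mean(),px2w(w,(xs.mean(),ys.mean()),.05).round(4))
E
```

```text
(306, 230) [0.484 0.378] [0.458 0.385] [28, 38, 42, 36, 34, 108, 176, 205, 211, 212, 214, 215, 214, 217, 218, 219]
(302, 270) [0.537 0.363] [0.499 0.374] [39, 43, 35, 32, 41, 48, 19, 19, 35, 64, 175, 213, 215, 219, 219, 212]
(303, 310) [0.594 0.354] [0.544 0.367] [41, 34, 109, 143, 66, 45, 33, 20, 17, 63, 115, 147, 145, 140, 134, 161]
(309, 350) [0.656 0.351] [0.593 0.364] [147, 209, 214, 218, 218, 220, 204, 21, 19, 24, 105, 148, 218, 165, 97, 103]
(317, 190) [0.436 0.4  ] [0.42  0.403] [31, 40, 42, 38, 36, 48, 94, 178, 204, 213, 215, 211, 210, 219, 220, 210]
(190, 250) [0.485 0.226] [0.458 0.265] [216, 196, 60, 28, 26, 27, 179, 216, 216, 215, 207, 212, 212, 213, 215, 210]
(175, 290) [0.536 0.191] [0.498 0.238] [219, 220, 221, 215, 107, 26, 27, 77, 213, 218, 216, 218, 212, 218, 214, 212]
230 ...............#################################################+..++#####+..........
250 ...........+###########################+........................+#########...........
270 .........###############+..+###########++.......................+########+...........
290 .......###############+.....############+.......................+########+...........
310 .......###############+..........++##################################+...............
0.97 ((337.5, 282.5), (101.0, 35.0), 90.0)
orange 337.0 292.0 [0.5526 0.4044 0.05  ]
```

```bash
python3 - <<'E'
from h import *
import pickle
w=pickle.load(open('r1.pkl','rb')); t=cams.read_camera('top'); t=dict(t,Rm=q2R(np.array(t['attitude'])).as_matrix(),t=np.array(t['xyz']))
im=cv2.imread('pics/top0.png').max(2)
for v in range(175,275,8): print(v,''.join('#' if x<27 else '+' if x<60 else '.' for x in im[v,190:250]))
g=w['pixels'].max(2)
for v in (200,230,250,270,290,310,330,350): print(v,''.join('#' if x<27 else '+' if x<60 else '.' for x in g[v,285:345]))
for uv in [(303,250),(301,270),(300,290),(300,310),(304,330),(309,350)]:
    print(uv,[(round(z,3),*w2px(t,px2w(w,uv,z)).round(1)) for z in np.arange(.06,.14,.015)])
E
```

```text
175 .........................................++++##+............
183 ..........................................+++++++...........
191 ...........................................+++++++..........
199 ..........................................+++++##...........
207 .........................................+++++++............
215 ........................................+++++#+.............
223 ........+++++++#++++#######+..........+++++++...............
231 .........+............++#++####++....+++++++................
239 ......................+####++++....+++++++..................
247 .....................+####++++++++++++#+....................
255 ...................+####+++++++++++++.......................
263 ....+.............+++#####++++++++..........................
271 ........................+++++++.............................
200 ......................+#####+#++++++####....................
230 ...............+###+++++++######++++######################++
250 ............#####+++++++####++++#++#+#+.....................
270 .........+##++++++++####...+++++++++###+................
[... 1742 characters left out ...]
.06), np.float64(223.5), np.float64(221.9)), (np.float64(0.075), np.float64(221.3), np.float64(224.8)), (np.float64(0.09), np.float64(219.0), np.float64(227.8)), (np.float64(0.105), np.float64(216.6), np.float64(230.9)), (np.float64(0.12), np.float64(214.2), np.float64(234.1)), (np.float64(0.135), np.float64(211.7), np.float64(237.4))]
(309, 350) [(np.float64(0.06), np.float64(223.2), np.float64(210.0)), (np.float64(0.075), np.float64(221.0), np.float64(213.2)), (np.float64(0.09), np.float64(218.7), np.float64(216.4)), (np.float64(0.105), np.float64(216.3), np.float64(219.8)), (np.float64(0.12), np.float64(213.9), np.float64(223.3)), (np.float64(0.135), np.float64(211.4), np.float64(226.8))]
```

```bash
python3 - <<'E'
from h import *
import pickle
w=pickle.load(open('r1.pkl','rb'))
a,b=px2w(w,(336.7,245),.05),px2w(w,(337,300),.05); print(a,b,np.degrees(np.arctan2(b[1]-a[1],b[0]-a[0])))
yaw=-12.7
show(chain([([.539,.4095,.15],down(np.radians(90+yaw)),None,110),(None,None,2,110)]))
E
```

```text
[0.49453055 0.41315673 0.05      ] [0.56296117 0.40275784 0.05      ] -8.640708452845555
9
[[-0.06,0.017,0.104,0,0,0.0021,110],[-0.06,0.017,0.103,0,0,0.0021,110],[-0.06,0.017,0.104,0,0,0.0021,110],[-0.059,0.018,0.104,0,0,0.0021,110],[-0.06,0.018,0.104,0,0,0.0021,110],[-0.059,0.019,0.103,0,0,0.0021,110],[-0.059,0.019,0.104,0,0,0.0021,110],[0,0,0,0,0,0,110],[0,0,0,0,0,0,110]]
```

jog_arm --increments '[[[-0.06,0.015,0.104,0,0,0,110],[-0.06,0.015,0.103,0,0,0,110],[-0.06,0.015,0.104,0,0,0,110],[-0.06,0.015,0.104,0,0,0,110],[-0.06,0.015,0.104,0,0,0,110],[-0.06,0.015,0.103,0,0,0,110],[-0.06,0.015,0.104,0,0,0,110],[0,0,0,0,0,0,110],[0,0,0,0,0,0,110]]]'

```text
clock: 26.05
tcp_pos: [0.5379, 0.4069, 0.1495]
orientation: [-0.001, 0.087, 0.996, -0.0]
wrist_force: [0.6, -1.1, 1.1]
finger_gap: 0.0487
grip_force: 0.0
```

```bash
python3 - <<'E'
from h import *
c=cam('wrist'); s=env.get_state(); print(np.round(s['tcp_pos'],4),s['finger_gap'])
for n,z in (('reader_grip',.037),('reader_window',.035),('cradle',0)):
    for d in spotter.landmark_of(n,'wrist')[:2]: print(n,np.round(d['uv']),d['conf'],px2w(c,d['uv'],z)[:2].round(4))
hsv=cv2.cvtColor(c['pixels'],cv2.COLOR_RGB2HSV); mm=cv2.inRange(hsv,(5,150,120),(18,255,255)); n,lab,st,ce=cv2.connectedComponentsWithStats(mm)
i=1+st[1:,4].argmax(); print('orange',ce[i],st[i],px2w(c,ce[i],.05).round(4))
save(c,'reader2.png')
E
```

```text
[0.5382 0.4074 0.1508] 0.04860969870542946
reader_window [316. 327.] 0.67 [0.6098 0.3946]
orange [315.94468085 260.3893617 ] [307 247  19  27 470] [0.5524 0.4046 0.05  ]
```

View pics/reader2.png

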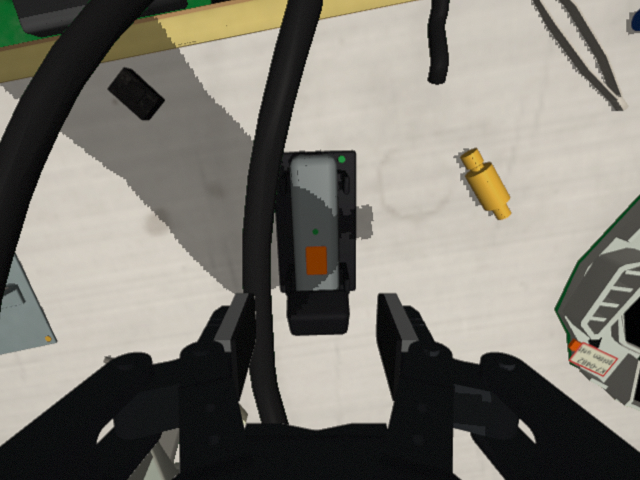

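```bash
python3 - <<'E'
from h import *
import pickle
w=pickle.load(open('r1.pkl','rb')); c=cam('wrist'); g=c['pixels'].max(2)
for v in (160,200,240,280): 
    r=g[v,230:350]; print(v,''.join('#' if x<27 else '+' if x<60 else '.' for x in r))
for uv in [(304,250),(301,270),(299,290)]:
    print(uv,[(round(z,3),px2w(w,uv,z)[:2].round(3).tolist(),w2px(c,px2w(w,uv,z)).round(0).tolist()) for z in (0,.02,.04,.06,.08,.1)])
a,b=px2w(c,(313.5,165),.05),px2w(c,(316.5,285),.05);print(a,b,np.degrees(np.arctan2(*(b-a)[1::-1])))
print('tail',px2w(c,(314,153),.05).round(4),'head end z.03',px2w(c,(318,334),.03).round(4),'handle/head',px2w(c,(317,290),.05).round(4))
E
```

```text
160 ...................######+++++++++++######+########+++++###+...........................................+++......++++++++
200 ..............#######+#+++++++++#+#########+###############++++.........................................++++++++++++++++
240 ..........+########++++++++#++#########+......###############++++.....................................++++++++++++++++++
280 ...........######+#++++++++++##+######+.........+##############++++.......................................+######+++##++
(304, 250) [(0, [0.51, 0.371], [260.0, 192.0]), (0.02, [0.504, 0.372], [257.0, 188.0]), (0.04, [0.497, 0.374], [253.0, 183.0]), (0.06, [0.491, 0.376], [249.0, 177.0]), (0.08, [0.484, 0.378], [244.0, 170.0]), (0.1, [0.478, 0.38], [237.0, 161.0])]
(301, 270) [(0, [0.537, 0.362], [257.0, 227.0]), (0.02, [0.529, 0.364], [253.0, 224.0]), (0.04, [0.522, 0.366], [250.0, 220.0]), (0.06, [0.514, 0.368], [245.0, 216.0]), (0.08, [0.506, 0.371], [240.0, 211.0]), (0.1, [0.499, 0.373], [233.0, 204.0])]
(299, 290) [(0, [0.564, 0.354], [255.0, 261.0]), (0.02, [0.556, 0.356], [251.0, 259.0]), (0.04, [0.547, 0.359], [248.0, 256.0]), (0.06, [0.538, 0.362], [243.0, 254.0]), (0.08, [0.529, 0.364], [238.0, 250.0]), (0.1, [0.521, 0.367], [232.0, 246.0])]
[0.49169468 0.41541634 0.05      ] [0.57205278 0.40322629 0.05      ] -8.62581334578182
tail [0.4845 0.417  0.05  ] head end z.03 [0.6214 0.3958 0.03  ] handle/head [0.5758 0.4029 0.05  ]
```

jog_arm --increments '[[[0,0,0.13,0,0,-0.004,110],[0,0,0.13,0,0,-0.004,110],[0,0,0.13,0,0,0,110],[0,0,0.062,0,0,0,110],[0,0,0.062,0,0,0,110],[0,0,0,0,0,0,110],[0,0,0,0,0,0,255],[0,0,0,0,0,0,255],[0,0,0,0,0,0,255],[0,0,0,0,0,0,255]]]' --force 80

```text
clock: 27.3
tcp_pos: [0.5391, 0.4082, 0.023]
orientation: [0.001, 0.074, 0.997, 0.001]
wrist_force: [-0.3, -0.6, 5.1]
finger_gap: 0.0289
grip_force: 79.9
```

```bash
cat >> h.py <<'E'
def orange():
    c=cam('wrist'); hsv=cv2.cvtColor(c['pixels'],cv2.COLOR_RGB2HSV); mm=cv2.inRange(hsv,(5,150,100),(18,255,255)); mm[:200]=0; mm[:,:250]=0;mm[:,400:]=0
    n,lab,st,ce=cv2.connectedComponentsWithStats(mm)
    if n<2: print('no orange'); return
    i=1+st[1:,4].argmax(); print('orange',ce[i].round(1),st[i])
HX,HZ=-.001,.014  # handle centre vs TCP: along reader x, up
def readpose(lx,ly,lz,d=.065):
    x=lx-d*np.cos(np.radians(40))-.071-HX; z=lz+d*np.sin(np.radians(40))+.002-HZ
    p=C+x*ex+ly*ey; return [p[0],p[1],z]
E
python3 - <<'E'
from h import *
orange(); s=env.get_state(); print(s['tcp_pos'],s['orientation'])
import pickle; pickle.dump((np.array(s['tcp_pos']),np.array(s['orientation'])),open('home.pkl','wb'))
P=readpose(-.014,.110,.0205); print(P); Rt=down(np.radians(92.8)); p=s['tcp_pos']; R0=q2R(s['orientation'])
show(chain([([p[0],p[1],.2],R0,6,255),([.50,.33,.24],R0,3,255),([P[0],P[1],.2],Rt,7,255),([P[0],P[1],.12],Rt,2,255),(None,None,2,255)]))
E
```

```text
orange [315.6 381.8] [ 296  358   40   49 1926]
[0.53907867 0.40824485 0.0230314 ] [1.08323997e-03 7.43866557e-02 9.97228493e-01 8.85534976e-04]
[np.float64(0.42639336685367224), np.float64(0.13703292328925415), np.float64(0.05028119462962506)]
20
[[0,0,-0.118,0,0,0,255],[0,0,-0.118,0,0,0,255],[-0.001,0.001,-0.118,0,0,0,255],[0,0,-0.118,0,0,0,255],[0,0,-0.118,0,0,0,255],[0,0,-0.118,0,0,0,255],[0.036,-0.111,-0.054,0,0,0,255],[0.036,-0.11,-0.053,0,0,0,255],[0.035,-0.111,-0.054,0,0,0,255],[0.025,-0.115,0.023,0.0001,0.0001,-0.009,255],[0.029,-0.115,0.022,0.0001,0.0001,-0.009,255],[0.032,-0.114,0.023,0.0001,0.0001,-0.009,255],[0.035,-0.112,0.023,0.0001,0.0001,-0.009,255],[0.038,-0.112,0.023,0.0001,0.0001,-0.009,255],[0.041,-0.111,0.022,0.0001,0.0001,-0.009,255],[0.045,-0.109,0.023,0.0001,0.0001,-0.009,255],[0,0,0.16,-0.0001,0,0,255],[0,0,0.16,-0.0001,0,0,255],[0,0,0,0,0,0,255],[0,0,0,0,0,0,255]]
```

jog_arm --increments '[[[0,0,-0.118,0,0,0,255],[0,0,-0.118,0,0,0,255],[0,0,-0.118,0,0,0,255],[0,0,-0.118,0,0,0,255],[0,0,-0.118,0,0,0,255],[0,0,-0.118,0,0,0,255],[0.036,-0.111,-0.054,0,0,0,255],[0.036,-0.111,-0.054,0,0,0,255],[0.036,-0.111,-0.054,0,0,0,255],[0.025,-0.115,0.023,0,0,-0.009,255],[0.029,-0.115,0.023,0,0,-0.009,255],[0.032,-0.114,0.023,0,0,-0.009,255],[0.035,-0.112,0.023,0,0,-0.009,255],[0.038,-0.112,0.023,0,0,-0.009,255],[0.041,-0.111,0.023,0,0,-0.009,255],[0.045,-0.109,0.023,0,0,-0.009,255],[0,0,0.16,0,0,0,255],[0,0,0.16,0,0,0,255],[0,0,0,0,0,0,255],[0,0,0,0,0,0,255]]]'

```text
clock: 29.35
tcp_pos: [0.4247, 0.1362, 0.1188]
orientation: [-0.001, -0.024, 1.0, -0.0]
wrist_force: [-0.0, -0.2, -0.7]
finger_gap: 0.0286
grip_force: 79.3
```

```bash
python3 - <<'E'
from h import *
orange(); s=env.get_state(); print(np.round(s['tcp_pos'],4),np.round(s['orientation'],3),s['finger_gap'])
c=cam('wrist'); save(c,'held.png')
for o in stickers(c,.037,100):
    d=o[6]-C; print(*o,(d@ex).round(4),(d@ey).round(4))
t=cam('top')
for o in stickers(t,.037,30):
    d=o[6]-C
    if abs(d).max()<.1: print('top',*o,(d@ex).round(4),(d@ey).round(4))
P=readpose(-.014,.110,.0205); Rt=down(np.radians(92.8))
show(chain([(P,Rt,3,255),(None,None,14,255)]))
E
```

```text
orange [315.7 382.3] [ 296  358   40   50 1961]
[0.426  0.1365 0.1199] [ 0.001 -0.025  1.     0.   ] 0.028456474830010133
yellow 612 [628. 196.] [0.3859 0.3187] [16.2 16.5] -0.2 [0.3929 0.3187] -0.1584 0.2931
yellow 542 [200. 343.] [0.4968 0.0635] [11.3 24.5] 2.8 [0.5038 0.0639] -0.0601 0.0332
green 3822 [487. 146.] [0.3614 0.2309] [ 16.2 114.9] 14.8 [0.3682 0.2327] -0.1872 0.2084
green 1632 [555. 159.] [0.3665 0.2711] [15.8 60.1] 10.9 [0.3734 0.2724] -0.1801 0.2478
green 162 [636. 164.] [0.3671 0.3177] [ 6.2 17.9] -73.5 [0.3691 0.311 ] -0.1825 0.2866
green 104 [316. 332.] [0.485  0.1395] [7.2 7.4] -87.2 [0.4853 0.1325] -0.0752 0.1026
green 538 [145. 343.] [0.4987 0.027 ] [11.3 24.1] 2.8 [0.5057 0.0273] -0.0599 -0.0035
green 141 [141. 421.] [0.5621 0.0192] [ 7.2 15.6] 49.1 [0.5666 0.0244] 0.0007 -0.0093
blue 552 [ 91. 343.] [ 0.5005 -0.0093] [10.6 24.5] 2.8 [ 0.5075 -0.009 ] -0.0599 -0.0398
top red 69 [336. 237.] [0.5561 0.0957] [14.3 23.8] -0.3 [0.5631 0.0957] 0.0007 0.062
top red 57 [336. 254.] [0.5144 0.0959] [11.8 23.7] -0.3 [0.5214 0.0959] -0.0409 0.0643
top yellow 69 [353. 236.
[... 187 characters left out ...]
 0.0111] [14.3 26.2] -0.3 [0.5673 0.0111] 0.0008 -0.0227
top green 47 [370. 253.] [0.518  0.0153] [ 9.5 23.7] -0.3 [0.525  0.0153] -0.0413 -0.0164
top blue 85 [389. 234.] [ 0.563  -0.0296] [16.7 26.3] -0.3 [ 0.57   -0.0297] 0.0015 -0.0635
top blue 61 [388. 252.] [ 0.5202 -0.0267] [11.8 26.1] -0.3 [ 0.5272 -0.0267] -0.0411 -0.0585
17
[[0.001,0,0.094,0,0.0004,0.0001,255],[0.001,0.001,0.094,0,0.0004,0.0001,255],[0.001,0,0.093,0,0.0004,0.0001,255],[0,0,0,0,0,0,255],[0,0,0,0,0,0,255],[0,0,0,0,0,0,255],[0,0,0,0,0,0,255],[0,0,0,0,0,0,255],[0,0,0,0,0,0,255],[0,0,0,0,0,0,255],[0,0,0,0,0,0,255],[0,0,0,0,0,0,255],[0,0,0,0,0,0,255],[0,0,0,0,0,0,255],[0,0,0,0,0,0,255],[0,0,0,0,0,0,255],[0,0,0,0,0,0,255]]
```

View pics/held.png

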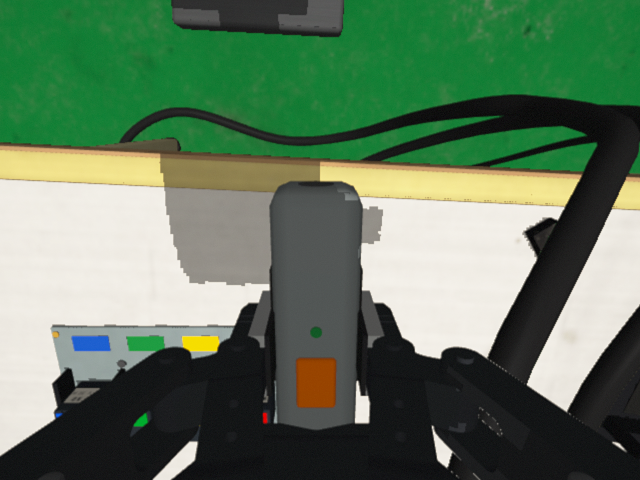

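Reader held level (orange mark at (316,382), unchanged from the cradle). Lowering to read the carrier label.

jog_arm --increments '[[[0,0,0.094,0,0,0,255],[0,0,0.094,0,0,0,255],[0,0,0.093,0,0,0,255],[0,0,0,0,0,0,255],[0,0,0,0,0,0,255],[0,0,0,0,0,0,255],[0,0,0,0,0,0,255],[0,0,0,0,0,0,255],[0,0,0,0,0,0,255],[0,0,0,0,0,0,255],[0,0,0,0,0,0,255],[0,0,0,0,0,0,255],[0,0,0,0,0,0,255],[0,0,0,0,0,0,255],[0,0,0,0,0,0,255],[0,0,0,0,0,0,255],[0,0,0,0,0,0,255],[0,0,0,0,0,0,255]]]'

```text
clock: 31.3
tcp_pos: [0.4253, 0.1363, 0.0483]
orientation: [0.0, -0.024, 1.0, 0.0]
wrist_force: [-0.5, -0.5, -1.1]
finger_gap: 0.0286
grip_force: 79.3
```

```bash
cat >> h.py <<'E'
LAB=dict(carrier=(-.014,.110,.0205),red=(-.0125,.0623,.020),yellow=(-.0125,.0215,.020),green=(-.0125,-.022,.020),blue=(-.0125,-.063,.020))
def chk(k,nxt=None):
    orange(); s=env.get_state(); p=np.array(s['tcp_pos']); Rm=q2R(s['orientation']).as_matrix()
    rx=-Rm[:,0]; rz=-Rm[:,2]; h=p+HX*rx+HZ*rz; w=h+.071*rx-.002*rz
    a=np.radians(40); b=np.cos(a)*rx-np.sin(a)*rz
    L=LAB[k]; l=np.r_[C+L[0]*ex+L[1]*ey,L[2]]; d=l-w; t=d@b; o=d-t*b
    print(k,'tcp',p.round(4),'range',t.round(4),'off up',(o@np.cross(b,-Rm[:,1])).round(4),'side',(o@Rm[:,1]).round(4),'gap',s['finger_gap'])
    if nxt: show(chain([(readpose(*LAB[nxt]),down(np.radians(92.8)),3,255)]))
E
python3 - <<'E'
from h import *
chk('carrier','red')
E
```

```text
orange [315.6 381.8] [ 296  358   40   49 1927]
carrier tcp [0.4253 0.1363 0.0483] range 0.0646 off up -0.0022 side 0.0007 gap 0.028380421275427805
3
[[-0.004,-0.063,-0.002,0,0,0,255],[-0.003,-0.062,-0.002,0,0,0,255],[-0.004,-0.063,-0.002,0,0,0,255]]
```

jog_arm --increments '[[[-0.004,-0.063,-0.002,0,0,0,255],[-0.004,-0.063,-0.002,0,0,0,255],[-0.004,-0.063,-0.002,0,0,0,255],[0,0,0,0,0,0,255],[0,0,0,0,0,0,255],[0,0,0,0,0,0,255],[0,0,0,0,0,0,255],[0,0,0,0,0,0,255],[0,0,0,0,0,0,255],[0,0,0,0,0,0,255],[0,0,0,0,0,0,255],[0,0,0,0,0,0,255],[0,0,0,0,0,0,255],[0,0,0,0,0,0,255],[0,0,0,0,0,0,255],[0,0,0,0,0,0,255],[0,0,0,0,0,0,255]]]'

```text
clock: 33.05
tcp_pos: [0.4306, 0.0892, 0.0498]
orientation: [0.0, -0.024, 1.0, 0.0]
wrist_force: [0.0, -0.1, -1.4]
finger_gap: 0.0287
grip_force: 79.5
```

```bash
python3 - <<'E'
from h import *
chk('red','yellow')
E
```

```text
orange [315.6 381.8] [ 296  358   40   49 1927]
red tcp [0.4305 0.0892 0.0498] range 0.0648 off up 0.0002 side 0.0002 gap 0.02900355581944945
3
[[0,-0.054,0,0,0,0,255],[0.001,-0.054,0,0,0,0,255],[0,-0.054,0,0,0,0,255]]
```

jog_arm --increments '[[[0,-0.054,0,0,0,0,255],[0,-0.054,0,0,0,0,255],[0,-0.054,0,0,0,0,255],[0,0,0,0,0,0,255],[0,0,0,0,0,0,255],[0,0,0,0,0,0,255],[0,0,0,0,0,0,255],[0,0,0,0,0,0,255],[0,0,0,0,0,0,255],[0,0,0,0,0,0,255],[0,0,0,0,0,0,255],[0,0,0,0,0,0,255],[0,0,0,0,0,0,255],[0,0,0,0,0,0,255],[0,0,0,0,0,0,255],[0,0,0,0,0,0,255],[0,0,0,0,0,0,255]]]'

```text
clock: 34.8
tcp_pos: [0.4326, 0.0488, 0.0498]
orientation: [0.0, -0.024, 1.0, 0.0]
wrist_force: [0.5, -0.1, -0.9]
finger_gap: 0.0287
grip_force: 79.5
```

```bash
python3 - <<'E'
from h import *
chk('yellow','green')
E
```

```text
orange [315.6 381.8] [ 296  358   40   49 1928]
yellow tcp [0.4326 0.0488 0.0498] range 0.0647 off up 0.0002 side -0.0001 gap 0.028513955855475157
3
[[0,-0.058,0,0,0,0,255],[0.001,-0.058,0,0,0,0,255],[0,-0.058,0,0,0,0,255]]
```

jog_arm --increments '[[[0,-0.058,0,0,0,0,255],[0,-0.058,0,0,0,0,255],[0,-0.058,0,0,0,0,255],[0,0,0,0,0,0,255],[0,0,0,0,0,0,255],[0,0,0,0,0,0,255],[0,0,0,0,0,0,255],[0,0,0,0,0,0,255],[0,0,0,0,0,0,255],[0,0,0,0,0,0,255],[0,0,0,0,0,0,255],[0,0,0,0,0,0,255],[0,0,0,0,0,0,255],[0,0,0,0,0,0,255],[0,0,0,0,0,0,255],[0,0,0,0,0,0,255],[0,0,0,0,0,0,255]]]'

```text
clock: 36.55
tcp_pos: [0.4347, 0.0053, 0.0498]
orientation: [0.0, -0.024, 1.0, 0.0]
wrist_force: [-0.5, 1.1, -1.8]
finger_gap: 0.0287
grip_force: 79.5
```

```bash
python3 - <<'E'
from h import *
chk('green','blue')
E
```

```text
orange [315.6 381.8] [ 296  358   40   49 1928]
green tcp [0.4347 0.0053 0.0498] range 0.0647 off up 0.0003 side -0.0001 gap 0.028515694791699357
3
[[0,-0.055,0,0,0,0,255],[0.001,-0.054,0,0,0,0,255],[0,-0.055,0,0,0,0,255]]
```

jog_arm --increments '[[[0,-0.055,0,0,0,0,255],[0,-0.055,0,0,0,0,255],[0,-0.055,0,0,0,0,255],[0,0,0,0,0,0,255],[0,0,0,0,0,0,255],[0,0,0,0,0,0,255],[0,0,0,0,0,0,255],[0,0,0,0,0,0,255],[0,0,0,0,0,0,255],[0,0,0,0,0,0,255],[0,0,0,0,0,0,255],[0,0,0,0,0,0,255],[0,0,0,0,0,0,255],[0,0,0,0,0,0,255],[0,0,0,0,0,0,255],[0,0,0,0,0,0,255],[0,0,0,0,0,0,255]]]'

```text
clock: 38.3
tcp_pos: [0.4367, -0.0359, 0.0498]
orientation: [0.0, -0.024, 1.0, 0.0]
wrist_force: [-0.3, 0.6, -0.9]
finger_gap: 0.0284
grip_force: 79.5
```

```bash
python3 - <<'E'
from h import *
import pickle
chk('blue')
c=cam('wrist')
s=env.get_state();p=s['tcp_pos'];R0=q2R(s['orientation']);hp,hq=pickle.load(open('home.pkl','rb'));Rh=down(np.radians(81.4))
show(chain([([p[0]-.02,p[1],.11],R0,2,255),([p[0]+.0,p[1]+.1,.23],R0,5,255),([.50,.33,.24],Rh,10,255),([hp[0],hp[1],.20],Rh,3,255)]))
E
```

```text
orange [315.7 381.8] [ 296  358   40   49 1927]
blue tcp [ 0.4367 -0.0359  0.0498] range 0.0647 off up 0.0003 side 0.0002 gap 0.02843196217547598
20
[[0.04,0.002,-0.12,0,0,0,255],[0.04,0.002,-0.121,0,0,0,255],[-0.02,0.079,-0.096,0,0,0,255],[-0.02,0.079,-0.096,0,0,0,255],[-0.02,0.079,-0.096,0,0,0,255],[-0.02,0.079,-0.096,0,0,0,255],[-0.02,0.08,-0.096,0,0,0,255],[-0.03,0.105,-0.004,0,0,0.0063,255],[-0.029,0.105,-0.004,0,0,0.0063,255],[-0.026,0.107,-0.004,0,0,0.0063,255],[-0.024,0.106,-0.004,0,0,0.0063,255],[-0.022,0.107,-0.004,0,0,0.0063,255],[-0.02,0.108,-0.004,0,0,0.0063,255],[-0.018,0.107,-0.004,0,0,0.0063,255],[-0.016,0.108,-0.004,0,0,0.0063,255],[-0.013,0.109,-0.004,0,0,0.0063,255],[-0.012,0.109,-0.004,0,0,0.0063,255],[-0.036,0.111,0.053,0,0,0.0001,255],[-0.036,0.111,0.054,0,0,0.0001,255],[-0.036,0.11,0.053,0,0,0.0001,255]]
```

jog_arm --increments '[[[0.04,0.002,-0.12,0,0,0,255],[0.04,0.002,-0.12,0,0,0,255],[-0.02,0.079,-0.096,0,0,0,255],[-0.02,0.079,-0.096,0,0,0,255],[-0.02,0.079,-0.096,0,0,0,255],[-0.02,0.079,-0.096,0,0,0,255],[-0.02,0.08,-0.096,0,0,0,255],[-0.03,0.105,-0.004,0,0,0.0063,255],[-0.029,0.105,-0.004,0,0,0.0063,255],[-0.026,0.107,-0.004,0,0,0.0063,255],[-0.024,0.106,-0.004,0,0,0.0063,255],[-0.022,0.107,-0.004,0,0,0.0063,255],[-0.02,0.108,-0.004,0,0,0.0063,255],[-0.018,0.107,-0.004,0,0,0.0063,255],[-0.016,0.108,-0.004,0,0,0.0063,255],[-0.013,0.109,-0.004,0,0,0.0063,255],[-0.012,0.109,-0.004,0,0,0.0063,255],[-0.036,0.111,0.053,0,0,0,255],[-0.036,0.111,0.053,0,0,0,255],[-0.036,0.11,0.053,0,0,0,255]]]'

```text
clock: 40.4
tcp_pos: [0.5394, 0.4094, 0.1994]
orientation: [-0.0, 0.074, 0.997, 0.0]
wrist_force: [-0.0, -0.1, -1.1]
finger_gap: 0.0286
grip_force: 79.5
```

jog_arm --increments '[[[0,0,0.1,0,0,0,255],[0,0,0.1,0,0,0,255],[0,0,0.1,0,0,0,255],[0,0,0,0,0,0,255],[0,0,0,0,0,0,255]]]'

```text
clock: 40.9
tcp_pos: [0.5387, 0.4079, 0.1248]
orientation: [-0.001, 0.074, 0.997, -0.0]
wrist_force: [0.5, 0.5, -0.8]
finger_gap: 0.0287
grip_force: 79.6
```

```bash
python3 - <<'E'
from h import *
import pickle
orange()
s=env.get_state();hp,hq=pickle.load(open('home.pkl','rb'));Rh=q2R(hq); print(np.round(s['tcp_pos'],4),hp,s['finger_gap'])
show(chain([([hp[0],hp[1],.08],Rh,2,255),([hp[0],hp[1],.045],Rh,2,255),(None,None,2,255)]))
E
```

```text
orange [315.7 382.4] [ 296  359   40   48 1844]
[0.5396 0.4084 0.1261] [0.53907867 0.40824485 0.0230314 ] 0.028477419800446945
6
[[0.001,0,0.092,-0.0002,-0.0002,0,255],[0.001,-0.001,0.093,-0.0002,-0.0002,0,255],[0,0,0.07,0,0,0,255],[0,0,0.07,0,0,0,255],[0,0,0,0,0,0,255],[0,0,0,0,0,0,255]]
```

jog_arm --increments '[[[0.001,0,0.092,0,0,0,255],[0.001,0,0.093,0,0,0,255],[0,0,0.07,0,0,0,255],[0,0,0.07,0,0,0,255],[0,0,0,0,0,0,255],[0,0,0.04,0,0,0,255],[0,0,0.042,0,0,0,255],[0,0,0,0,0,0,255],[0,0,0,0,0,0,255]]]'

```text
clock: 41.85
tcp_pos: [0.5387, 0.4083, 0.0236]
orientation: [0.0, 0.074, 0.997, 0.0]
wrist_force: [0.6, -0.4, -1.6]
finger_gap: 0.0286
grip_force: 79.8
```

```bash
python3 - <<'E'
from h import *
orange(); s=env.get_state(); print(np.round(s['tcp_pos'],4),np.round(s['wrist_force'],1))
E
```

```text
orange [315.6 381.8] [ 296  358   40   49 1926]
[0.5386 0.4083 0.0236] [-0.9 -0.1 -1.5]
```

Back at the home height; lower 0.5 mm, release, retreat upwards.

jog_arm --increments '[[[0,0,0.002,0,0,0,255],[0,0,0,0,0,0,100],[0,0,0,0,0,0,100],[0,0,0,0,0,0,100],[0,0,0,0,0,0,100],[0,0,-0.08,0,0,0,100],[0,0,-0.12,0,0,0,100],[0,0,-0.14,0,0,0,100],[0,0,-0.14,0,0,0,100],[0.06,0,-0.14,0,0,0,100],[0.12,0,-0.1,0,0,0,100],[0.12,0,-0.1,0,0,0,100],[0.12,0,-0.1,0,0,0,100],[0,0,0,0,0,0,100],[0,0,0,0,0,0,100]]]'

```text
clock: 43.4
tcp_pos: [0.4348, 0.4244, 0.2539]
orientation: [0.001, 0.074, 0.997, 0.001]
wrist_force: [0.8, -0.9, -1.5]
finger_gap: 0.0518
grip_force: 0.0
```

```bash
python3 - <<'E'
from h import *
c=cam('wrist'); save(c,'end.png'); s=env.get_state(); print(np.round(s['tcp_pos'],4))
hsv=cv2.cvtColor(c['pixels'],cv2.COLOR_RGB2HSV); mm=cv2.inRange(hsv,(5,150,100),(18,255,255)); n,lab,st,ce=cv2.connectedComponentsWithStats(mm)
for i in range(1,n):
    if st[i,4]>50: print(ce[i],px2w(c,ce[i],.05).round(4))
for n,z in (('reader_grip',.037),('reader_window',.035),('cradle',0)):
    for d in spotter.landmark_of(n,'wrist')[:1]: print(n,np.round(d['uv']),d['conf'],px2w(c,d['uv'],z)[:2].round(4))
t=cam('top')
for o in stickers(t,.037,30):
    d=o[6]-C
    if abs(d).max()<.1: print('top',o[0],(d@ex).round(4),(d@ey).round(4))
E
```

```text
[0.435  0.4239 0.2527]
[314.63265306 322.41632653] [0.553  0.4062 0.05  ]
reader_grip [317. 303.] 0.79 [0.5389 0.4107]
reader_window [315. 362.] 0.8 [0.6088 0.3985]
top red 0.0005 0.0619
top red -0.0408 0.0643
top yellow 0.0009 0.0216
top yellow -0.0409 0.0234
top green 0.0008 -0.0227
top green -0.0413 -0.0164
top blue 0.0016 -0.0635
top blue -0.0411 -0.0585
```

View pics/end.png

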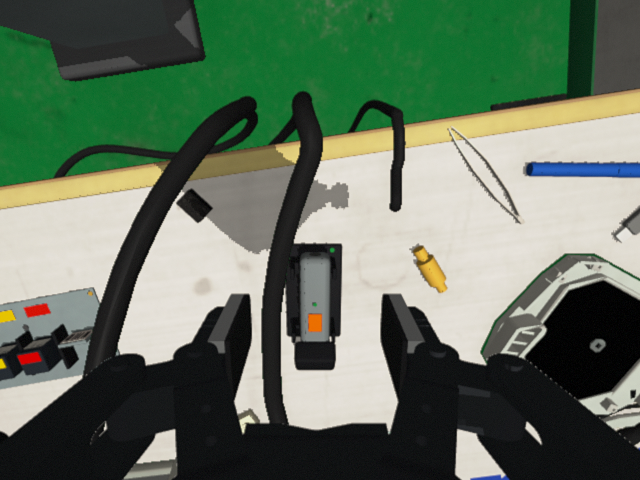

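The reader lies in its cradle at (316,305), nose away from the robot as before, orange mark back at (.553,.406). All four relays are in place, so I'm handing in.

```bash
python3 -c "
from workcell import ticket
print(ticket.hand_in())"
```

```text
the job is handed in; nothing more can be done
None
```

I handed the job in at about 43 s (limit 210 s): all four relays are in their lanes within about 2 mm, the reader was held about 1.3 s on each of the five labels from left to right, and it's back in its cradle with its nose as before; the hand-in returned no verdict and nothing confirms the label reads themselves, so those rest on my computed beam positions (within about 2 mm of each label).

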